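Unstack the heel blocks onto their outsoles

ROBOT

A 6-joint arm with a two-finger parallel gripper is mounted at the origin on the work surface. World frame = base frame: x ahead of the robot, y to its left, z up, the work surface at z = 0. Lengths are in mm, angles in degrees, forces in N, time in s.
With the tool pointing down it reaches from about 350 to 850 mm from the base axis. Payload 8.1 kg.
Tool frame: the origin (TCP) lies midway between the tips of the shut fingers; the grasp point (between the pads) lies 19 mm behind it; z points along the fingers, y is the direction in which the jaws open and shut (so a half turn about z gives the same grasp; the last joint's range is limited). The gripper opens to 85 mm and grips with 20 to 120 N. Pads are 22 mm wide; open, the fingers measure 114 mm over their backs; the gripper's body (76 mm by 85 mm) begins 54 mm behind the grasp point. The pads swing forward as they close: fully open they stand 13 mm farther back than shut.
Start: joints at [-68.892, 7.471, 85.268, -0, 87.261, -4.893], TCP at [263.05, -539.268, 231.292] pointing down, gripper open.
Joint ranges: [-169.43, 169.43], [-51.17, 129.36], [1.28, 143.12], [-76.62, 256.62], [0, 156.53], [-152.29, 152.29]. Speed limits (degrees/s): [136.94, 136.94, 159.86, 180, 180, 180].

INTERFACE

Orientations are given as [roll, pitch, yaw] about the fixed x, y, z axes, in that order (R = Rz(yaw) Ry(pitch) Rx(roll)).
In Python, from bench import r gives the robot as it stands.
- The arm moves only by the tool carry_out, never from a script. Its argument "increments" is a list of rows, each a list of 3 entries, a list of its own where there are three numbers: the shift along the tool's x, y, z in m, then the turn, a rotation vector about the tool's x, y, z in rad, then the closure, from 0 (fully open) to 1 (shut). A call has 1 to 12 rows; each row shifts and turns the pose as measured when the row begins, along the tool's axes as they then stand; what a row does not reach is not made up. A row lasts 1/10 s, in which the tool goes at most 50 mm and 8.59 degrees, less where a joint would pass 70% of its speed; a pose out of reach is approached as far as the arm can. A call with a gripper value outside its range is refused whole. The fingers move at their own pace and stop on an object; "newtons" is the grip in N (left out, the last holds). Time passes only in rows, so rows that do not move let the fingers close. It gives the time, the measured TCP pose, the force and the opening at its end, in the units of the state.
- r.sense(): the state, without advancing time (a new reading comes with each control period).
- r.snapshot(name): name is "scene" or "top"; returns a dict with "image" (420x560x3 uint8, blue, green, red), "vertical_fov" (degrees; the focal length in pixels is half the picture's height over the tangent of half this angle, whatever the lens; pixels are square), "cx", "cy" (the principal point, pixels), "rvec" (rotation vector, rad) and "tvec" (3), from world to camera coordinates, as OpenCV has them. Camera axes: x right, y down, z forward; pixel columns grow to the right and rows downward; lengths in mm; the calibration is good to about 2 mm. A picture is of the moment at which its call begins. There is no depth.
- r.hand_in(): hands the job in, once; it reports no verdict.
The state is a dict: "time": time; "joint_pos": joint angles; "qd": joint speeds; "joint_efforts": joint torques, N m; "tool_pos": TCP position; "tcp_rot": TCP orientation; "ft_force": force on the tool from outside, world axes, zero at the start; "wrist_torque": the same for the moment, N m; "finger_gap": finger opening in mm.
Only numpy, scipy, OpenCV 4.12 (cv2) and the standard library are available. Lean on these libraries where they do the work, as an engineer would, in place of code of your own. Each camera call takes 0.05 s, during which the arm holds its last target.

TASK

Take the stack of heel blocks apart and set each block on the outsole of its own colour, lying flat, centred on the grey heel patch and lined up with the sole: round end at the heel, flat end towards the toe. Let go of every block and leave the glue pot and the hammer where they are.

Things in the scene. Friction and masses are not known exactly. Their poses are not given: they have to be found in the camera images.
- block_black: Loose black rubber heel block, D-shaped from above: 66 mm wide (y), 76 long (x), 26 thick (z). Flat end at +x; the -x end is a half circle of radius 33, sides parallel. Origin: centre of the underside. At the start the bottom block of the stack, standing on the bench, blocks roughly centred and a little twisted, flat ends away from the robot. 24 to 155 g.
- block_brown: Loose red-brown leatherboard heel block, D-shaped from above: 56 mm wide (y), 64 long (x), 26 thick (z). Flat end at +x; the -x end is a half circle of radius 28, sides parallel. Origin: centre of the underside. At the start second from below, on the black block, blocks roughly centred and a little twisted, flat ends away from the robot. 24 to 155 g.
- block_blue: Loose blue plastic heel block, D-shaped from above: 46 mm wide (y), 52 long (x), 26 thick (z). Flat end at +x; the -x end is a half circle of radius 23, sides parallel. Origin: centre of the underside. At the start third from below, on the brown block, blocks roughly centred and a little twisted, flat ends away from the robot. 24 to 155 g.
- block_white: Loose cream-white plastic heel block, D-shaped from above: 36 mm wide (y), 40 long (x), 26 thick (z). Flat end at +x; the -x end is a half circle of radius 18, sides parallel. Origin: centre of the underside. At the start the top block, on the blue block, blocks roughly centred and a little twisted, flat ends away from the robot. 24 to 155 g.
- sole_black: Black flat outsole fixed to the bench, 270 mm long (x), 94 wide (y), 8 thick. Origin: centre of its underside; +x points to the toe (away from the robot). On top at the heel a grey D-shaped patch of the black block's outline (66 x 76 mm, flat end to the toe) marks the heel seat; patch centre at x = -94 mm, y = 0, z = 8 mm.
- sole_brown: Brown flat outsole fixed to the bench, 240 mm long (x), 86 wide (y), 8 thick. Origin: centre of its underside; +x points to the toe (away from the robot). On top at the heel a grey D-shaped patch of the brown block's outline (56 x 64 mm, flat end to the toe) marks the heel seat; patch centre at x = -85 mm, y = 0, z = 8 mm.
- sole_blue: Blue flat outsole fixed to the bench, 200 mm long (x), 74 wide (y), 8 thick. Origin: centre of its underside; +x points to the toe (away from the robot). On top at the heel a grey D-shaped patch of the blue block's outline (46 x 52 mm, flat end to the toe) marks the heel seat; patch centre at x = -71 mm, y = 0, z = 8 mm.
- sole_white: Cream-white flat outsole fixed to the bench, 160 mm long (x), 62 wide (y), 8 thick. Origin: centre of its underside; +x points to the toe (away from the robot). On top at the heel a grey D-shaped patch of the white block's outline (36 x 40 mm, flat end to the toe) marks the heel seat; patch centre at x = -57 mm, y = 0, z = 8 mm.
- glue: White square glue pot 72 x 72 x 70 mm with a mint green pointed spout, 157 mm high in all, standing loose at the left end of the bench. Origin: centre of the underside. A bystander: leave alone.
- hammer: Shoemaker's hammer lying loose at the right end of the bench, 260 mm long along its x axis, wooden handle, steel head at the +x end, 30 mm high. Origin: under the middle of the handle. A bystander: leave alone.
Things that resemble listed ones, but are neither listed nor needed, are in the scene too. What is meant by the block_white is not orange, and is the smaller of those in its own colour.

How it is judged (in metres and radians):
At the end, for the whole second after the job is handed in: Each of the four blocks lies flat on the outsole of its own colour, at rest, its centre within 10 mm (along and across the sole) of the centre of the grey patch, its length within 15 degrees of the sole's length, flat end towards the toe (x of block_black in the frame of sole_black between -0.104 and -0.084 m and y of block_black in the frame of sole_black between -0.01 and 0.01 m and z of block_black in the frame of sole_black between 0.005 and 0.011 m and angle between the x axis of block_black and the x axis of sole_black, either way round below 0.26 rad and x of sole_black in the frame of block_black above 0 m and angle between each of block_black, block_brown, block_blue, block_white's own z axis and vertical below 0.08 rad and linear speed of each of block_black, block_brown, block_blue, block_white below 0.02 m/s and angular speed of each of block_black, block_brown, block_blue, block_white below 0.15 rad/s and x of block_brown in the frame of sole_brown between -0.095 and -0.075 m and y of block_brown in the frame of sole_brown between -0.01 and 0.01 m and z of block_brown in the frame of sole_brown between 0.005 and 0.011 m and angle between the x axis of block_brown and the x axis of sole_brown, either way round below 0.26 rad and x of sole_brown in the frame of block_brown above 0 m and x of block_blue in the frame of sole_blue between -0.081 and -0.061 m and y of block_blue in the frame of sole_blue between -0.01 and 0.01 m and z of block_blue in the frame of sole_blue between 0.005 and 0.011 m and angle between the x axis of block_blue and the x axis of sole_blue, either way round below 0.26 rad and x of sole_blue in the frame of block_blue above 0 m and x of block_white in the frame of sole_white between -0.067 and -0.047 m and y of block_white in the frame of sole_white between -0.01 and 0.01 m and z of block_white in the frame of sole_white between 0.005 and 0.011 m and angle between the x axis of block_white and the x axis of sole_white, either way round below 0.26 rad and x of sole_white in the frame of block_white above 0 m); the robot touches nothing.
It fails at once if the glue pot is pushed more than 20 mm from its place (distance of glue from where it was at the start of the episode above 0.02 m).
It fails at once if the hammer is pushed more than 20 mm from its place (distance of hammer from where it was at the start of the episode above 0.02 m).
It also fails if it takes over 125 s, if anything falls off the work surface, if the arm or the gripper's body presses on something with over 40 N, if the wrist force passes 120 N, or if a joint passes its speed limit or range.

## Working session

There is one attempt and no reset: what is moved stays moved. The work goes in short steps, Python scripts to look and compute and a tool call to move; the robot and the scene stay as the last step left them, time stands still between calls to the robot, and variables do not carry over. Pictures are saved under pics/ and viewed, and the job is handed in when it is done.

Besides the shell and the picture viewer there is one more tool, called as name(argument=value, ...) on one line, values as JSON. carry_out: Moves the arm, as the interface text tells. Its arguments: {"type":"object","properties":{"increments":{"type":"array"},"newtons":{"type":"number"}},"required":["increments"]}

```bash
ls; mkdir -p pics
python3 - <<'E'
from bench import r
import cv2,pickle
for n in("scene","top"):
    s=r.snapshot(n); cv2.imwrite(f"pics/{n}0.png",s["image"]); pickle.dump(s,open(f"{n}0.pkl","wb"))
    print(n,{k:v for k,v in s.items() if k!="image"})
print(r.sense())
E
```

```text
pics
scene {'vertical_fov': 43.08958669412036, 'cx': 264.639652008084, 'cy': 213.95797635958093, 'rvec': array([ 2.27011595,  1.23646127, -0.40110556]), 'tvec': array([-318.26042046, -344.46889501, 1902.15792653])}
top {'vertical_fov': 56.41716829093957, 'cx': 283.73503021175304, 'cy': 211.1944550152285, 'rvec': array([ 2.17983759, -2.13944622,  0.08669666]), 'tvec': array([  22.15868642,  582.94882099, 1521.48322805])}
{'time': 0.1, 'joint_pos': array([-6.88920641e+01,  7.51290157e+00,  8.53240862e+01,  8.38115091e-05,
        8.72631689e+01, -4.89220545e+00]), 'qd': array([-0.0164062 , -0.08904745, -0.19009708,  0.01051746, -0.00091188,
        0.03669481]), 'joint_efforts': array([ 1.72286265e-03, -5.70949459e+01, -5.01942766e+01, -1.09102605e-04,
        8.02908442e-03, -6.28535918e-05]), 'tool_pos': array([ 262.86657072, -538.7798712 ,  230.31721271]), 'tcp_rot': array([-1.79900215e+02, -8.62490201e-03,  2.60001298e+01]), 'ft_force': array([-1.10304457,  0.56014387, -0.49050451]), 'wrist_torque': array([-0.01766508, -0.06809076, -0.02357324]), 'finger_gap': 85.54255711625228}
```

View pics/scene0.png

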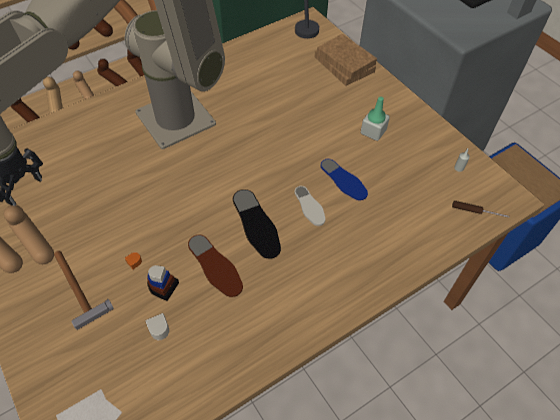

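View pics/top0.png

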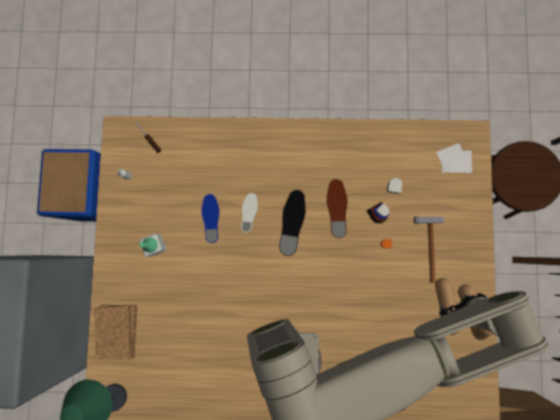

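```bash
cat > h.py <<'E'
import numpy as np,cv2,pickle
def cam(s):
    R=cv2.Rodrigues(np.array(s["rvec"]))[0]; f=210/np.tan(np.radians(s["vertical_fov"]/2))
    return R,np.array(s["tvec"]),f,s["cx"],s["cy"]
def ray(s,uv,z):
    R,t,f,cx,cy=cam(s); uv=np.atleast_2d(np.array(uv,float))
    d=np.c_[(uv[:,0]-cx)/f,(uv[:,1]-cy)/f,np.ones(len(uv))]@R   # R^T d
    C=-R.T@t
    return C+d*((z-C[2])/d[:,2])[:,None]
def proj(s,P):
    R,t,f,cx,cy=cam(s); p=np.atleast_2d(P)@R.T+t
    return np.c_[p[:,0]/p[:,2]*f+cx,p[:,1]/p[:,2]*f+cy]
def crop(img,x0,y0,w,h,k,name):
    cv2.imwrite(name,cv2.resize(img[y0:y0+h,x0:x0+w],None,fx=k,fy=k,interpolation=cv2.INTER_CUBIC))
E
python3 - <<'E'
from h import *
a=pickle.load(open("scene0.pkl","rb"));b=pickle.load(open("top0.pkl","rb"))
c1=cv2.resize(a["image"][240:345,110:210],None,fx=5,fy=5,interpolation=cv2.INTER_CUBIC)
cv2.imwrite("pics/c1.png",c1)
crop(b["image"],195,175,250,90,3,"pics/c2.png")
crop(b["image"],360,170,60,90,6,"pics/c3.png")
print(ray(b,[[378,211],[395,186],[387,243]],0),ray(a,[[160,296],[157,335]],0))
E
```

```text
[[ 592.92976933 -345.19014217    0.        ]
 [ 695.73904959 -414.0376888     0.        ]
 [ 465.3578888  -380.30708937    0.        ]] [[ 603.12673229 -359.32152961    0.        ]
 [ 703.26351436 -417.65510847    0.        ]]
```

View pics/c1.png

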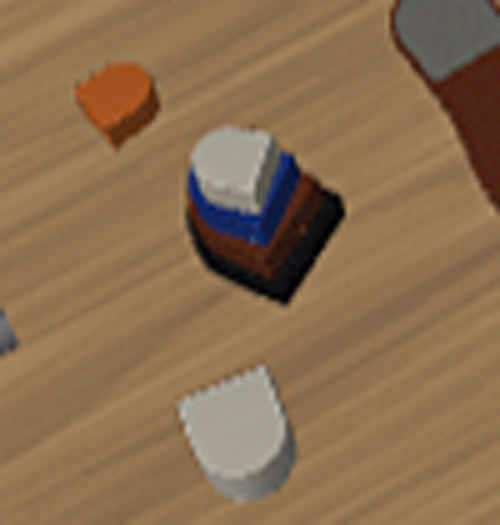

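View pics/c2.png

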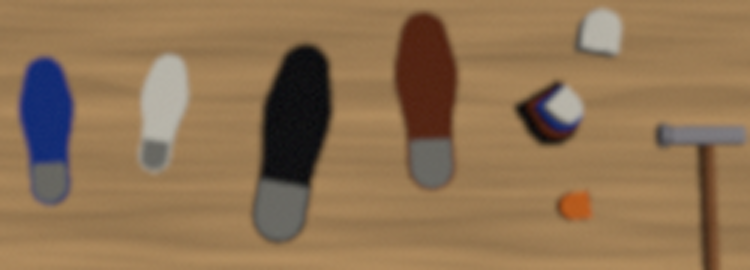

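View pics/c3.png

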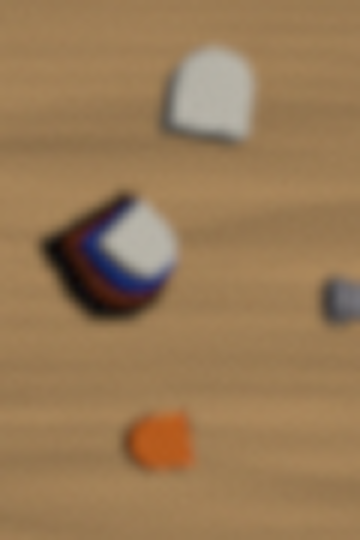

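Candidates for block_white: stack top (scene 158,272), the larger cream D block lying alone (157,326), and a small orange D block (133,260). I choose the stack top because it is the smallest cream one, and the crop confirms this. Its flat end points up-left in the top view, about +45° yaw.

```bash
cat >> h.py <<'E'
def masks(img):
    i=img.astype(int); b,g,r=i[...,0],i[...,1],i[...,2]
    mx=i.max(2); mn=i.min(2); sat=(mx-mn)/np.maximum(mx,1)
    return dict(grey=(sat<.22)&(mx>55)&(mx<140),white=(sat<.2)&(mx>=140),blue=(b>r*1.5)&(b>g*1.5)&(b>50),
      brown=(r>1.7*g)&(r<130)&(r>50)&(g<60),black=(mx<45))
def comps(m,minA=8):
    n,l,st,c=cv2.connectedComponentsWithStats(m.astype(np.uint8),connectivity=4)
    return [(st[k],c[k],l==k) for k in range(1,n) if st[k][4]>=minA]
E
python3 - <<'E'
from h import *
for n,x in(("scene",(110,140,270,210)),("top",(195,170,225,90))):
    s=pickle.load(open(n+"0.pkl","rb")); x0,y0,w,h=x
    for k,m in masks(s["image"]).items():
        mm=np.zeros_like(m); mm[y0:y0+h,x0:x0+w]=m[y0:y0+h,x0:x0+w]
        for st,c,_ in comps(mm,25): print(n,k,st,c.round(1),ray(s,c,8)[0,:2].round(1))
E
```

```text
scene grey [156 140  25   9 126] [166.  142.6] [ 96.4 -85.2]
scene grey [322 159  18  14 152] [329.3 165.2] [483.  322.4]
scene grey [295 186  14  12 108] [301.2 191.4] [521.7 182.4]
scene grey [234 190  25  22 375] [244.6 199.9] [451.4  13.6]
scene grey [189 236  23  20 307] [199.1 244.6] [ 518.7 -186.7]
scene grey [161 267   5  15  35] [162.7 274.1] [ 549.  -322.5]
scene grey [332 319  48  31 149] [356.1 336. ] [998.8  28.1]
scene grey [155 324  14  16  78] [163. 334.] [ 713.3 -403. ]
scene white [295 192  30  33 517] [311.6 209.2] [596.5 169.7]
scene white [148 265  16  17 176] [155.6 272.2] [ 532.4 -336.9]
scene white [146 313  21  26 346] [156.4 324.9] [ 680.  -406.5]
scene white [354 321  26  29 492] [369.4 337.8] [1022.1   54.6]
scene white [336 339  24  11 137] [348.4 345.9] [1009.3   -6.1]
scene blue [321 162  47  38 703] [347.8 183.1] [576.2 327.4]
scene blue [148 271  22  18 137] [160.  280.7] [ 564.1 -338.5]
scene brown [ 195  246   48   51 1267] [220.5 272.2] [ 634.4 -179.6]
scene brown [132 257  10  12  40] [136.7 263.3] [ 475.5 -370.4]
scene brown [148 275  25  21 116]
[... 308 characters left out ...]
180] [338.3 228.5] [ 519.  -185.4]
top grey [204 225  15  18 166] [210.9 235.3] [482.4 323.4]
top grey [280 234  18  21 296] [287.9 244. ] [453.5  14.2]
top white [389 178  13  15 154] [395.2 185. ] [ 698.3 -412.9]
top white [242 193  16  34 354] [249.4 207.8] [596.  172.3]
top white [378 204  11  12  87] [383.4 209.8] [ 597.3 -365. ]
top blue [202 195  17  35 470] [209.9 212. ] [576. 331.]
top blue [374 209  12   9  29] [378.3 214.3] [ 578.8 -344.6]
top brown [327 180  20  41 634] [336.5 200.6] [ 631.3 -177.8]
top brown [371 207  14  14  46] [376.1 214.9] [ 576.3 -335.7]
top black [283 191  22  46 759] [293.3 213.7] [575.3  -5.2]
top black [368 210  12  12  42] [372.3 215.8] [ 572.4 -320.5]
```

Run:
```python
from h import *
nm={"black":[(287.9,244),(244.6,199.9),3.15,94],"brown":[(338.3,228.5),(199.1,244.6),2.66,85],"blue":[(210.9,235.3),(329.3,165.2),2.19,71],"white":[(245.9,226.1),(301.2,191.4),1.71,57]}
for n,i,(x0,y0,w,h) in(("top",0,(195,170,160,90)),("scene",1,(185,150,190,150))):
    s=pickle.load(open(n+"0.pkl","rb")); M=masks(s["image"])
    for k,v in nm.items():
        mm=np.zeros_like(M[k]); mm[y0:y0+h,x0:x0+w]=M[k][y0:y0+h,x0:x0+w]
        L=max(comps(mm,20),key=lambda c:c[0][4]); 
        g=[c for c in comps(M["grey"]) if np.hypot(*(c[1]-v[i]))<2][0]
        P=ray(s,np.argwhere(L[2])[:,::-1],8)[:,:2]; G=ray(s,np.argwhere(g[2])[:,::-1],8)[:,:2]
        d=P.mean(0)-G.mean(0); a1=np.degrees(np.arctan2(d[1],d[0]))
        A=np.r_[P,G]; w,V=np.linalg.eigh(np.cov(A.T)); e=V[:,1]*np.sign(V[0,1]); a2=np.degrees(np.arctan2(e[1],e[0]))
        # whole outline length midpoint along axis
        q=A@e; o=A@np.array([-e[1],e[0]])
        # patch via minAreaRect-free: front edge pts; centre
        pc=G.mean(0)-v[2]*e
        fromends=e*((q.max()+q.min())/2-v[3])+np.array([-e[1],e[0]])*(G@np.array([-e[1],e[0]])).mean()
        gw=np.linalg.eigh(np.cov(G.T)); ge=gw[1][:,1]
        print(n,k,"dir",a1.round(1),"pca",a2.round(1),"len",np.ptp(q).round(),"patch origin",pc.round(1),fromends.round(1),"patch pca",np.degrees(np.arctan(ge[1]/ge[0])).round(1))
```

```text
top black dir -9.0 pca -9.0 len 259.0 patch origin [450.4  14.7] [448.  15.] patch pca -7.8Traceback (most recent call last):
  File "<stdin>", line 6, in <module>
TypeError: only integer scalar arrays can be converted to a scalar index
```

Run:
```python
from h import *
nm={"black":[(287.9,244),(244.6,199.9),3.15,94],"brown":[(338.3,228.5),(199.1,244.6),2.66,85],"blue":[(210.9,235.3),(329.3,165.2),2.19,71],"white":[(245.9,226.1),(301.2,191.4),1.71,57]}
for n,i,(x0,y0,w,h) in(("top",0,(195,170,160,90)),("scene",1,(185,150,190,150))):
    s=pickle.load(open(n+"0.pkl","rb")); M=masks(s["image"])
    for k,v in nm.items():
        mm=np.zeros_like(M[k]); mm[y0:y0+h,x0:x0+w]=M[k][y0:y0+h,x0:x0+w]
        L=max(comps(mm,20),key=lambda c:c[0][4]); 
        g=[c for c in comps(M["grey"]) if np.hypot(*(c[1]-v[i]))<2][0]
        P=ray(s,np.argwhere(L[2])[:,::-1],8)[:,:2]; G=ray(s,np.argwhere(g[2])[:,::-1],8)[:,:2]
        d=P.mean(0)-G.mean(0); a1=np.degrees(np.arctan2(d[1],d[0]))
        A=np.r_[P,G]; ww,V=np.linalg.eigh(np.cov(A.T)); e=V[:,1]*np.sign(V[0,1]); a2=np.degrees(np.arctan2(e[1],e[0]))
        p=np.array([-e[1],e[0]]); q=A@e
        pc=G.mean(0)-v[2]*e
        fe=e*((q.max()+q.min())/2-v[3])+p*(G@p).mean()
        ge=np.linalg.eigh(np.cov(G.T))[1][:,1]
        print(n,k,"dir",a1.round(1),"pca",a2.round(1),"len",np.ptp(q).round(),"origin",pc.round(1),fe.round(1),"patch pca",np.degrees(np.arctan(ge[1]/ge[0])).round(1))
# white top
for n,c in(("top",(383.4,209.8)),("scene",(155.6,272.2))):
    s=pickle.load(open(n+"0.pkl","rb")); M=masks(s["image"])["white"]
    g=[q for q in comps(M) if np.hypot(*(q[1]-c))<2][0]
    print(n,ray(s,g[1],104))
    P=ray(s,np.argwhere(g[2])[:,::-1],104)[:,:2]; print(len(P),P.min(0),P.max(0))
    crop(s["image"],int(c[0])-20,int(c[1])-15,40,40,14,f"pics/w_{n}.png")
```

```text
top black dir -9.0 pca -9.0 len 259.0 origin [450.4  14.7] [448.  15.] patch pca -7.8
top brown dir 3.9 pca 3.8 len 227.0 origin [ 516.4 -185.6] [ 517.2 -185.5] patch pca 9.0
top blue dir 4.7 pca 5.0 len 192.0 origin [480.2 323.2] [479.6 323.1] patch pca 48.8
top white dir -8.9 pca -8.1 len 156.0 origin [520.3 184.1] [522.9 183.8] patch pca -24.8
scene black dir -9.6 pca -9.5 len 269.0 origin [448.2  14.2] [449.6  14. ] patch pca -10.3
scene brown dir 3.5 pca 3.6 len 237.0 origin [ 515.9 -186.8] [ 517.3 -186.7] patch pca 1.6
scene blue dir 3.1 pca 5.1 len 196.0 origin [480.7 322.2] [482.7 322.4] patch pca -7.0
scene white dir -9.6 pca -8.9 len 156.0 origin [520.  182.7] [521.2 182.5] patch pca -10.2
top [[ 586.78755881 -342.60098944  104.        ]]
87 [ 567.23897061 -359.79107255] [ 608.77387816 -322.39732071]
scene [[ 589.04346566 -345.49477807  104.        ]]
176 [ 566.4017755  -364.45686773] [ 620.67168356 -321.689776  ]
```

View pics/w_top.png

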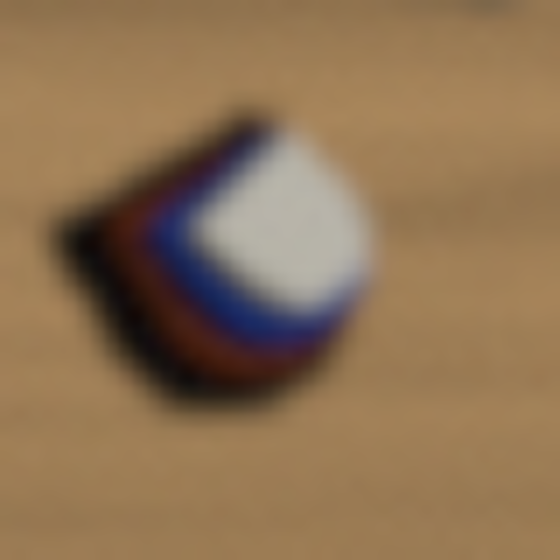

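View pics/w_scene.png

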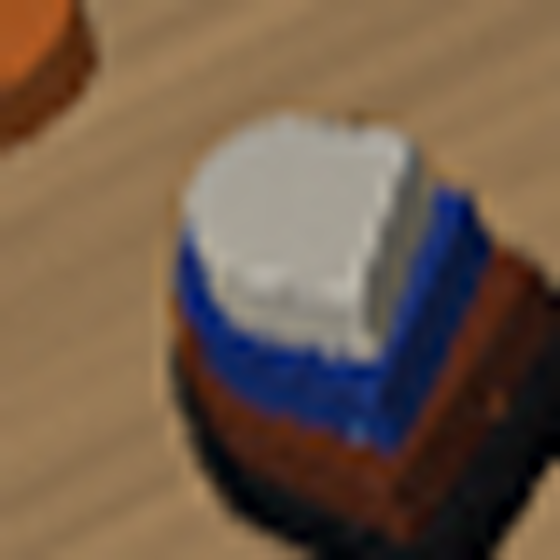

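Run:
```python
from h import *
a=pickle.load(open("scene0.pkl","rb"));b=pickle.load(open("top0.pkl","rb"))
def s(p):return (p[0]/14+135-.5,p[1]/14+257-.5)
def t(p):return (p[0]/14+363-.5,p[1]/14+194-.5)
for nm,cam_,f,p,q,z in(("white s",a,s,(412,150),(360,305),104),("white t",b,t,(285,125),(190,230),104),("blue s",a,s,(470,190),(382,395),78),("blue t",b,t,(265,130),(145,225),78),("brown s",a,s,(545,265),(405,490),52),("black t",b,t,(245,100),(60,230),26)):
    A=ray(cam_,f(p),z)[0];B=ray(cam_,f(q),z)[0];e=A-B
    n=np.array([-e[1],e[0]]); n*=np.sign(n[1]); print(nm,A[:2].round(),B[:2].round(),np.hypot(*e[:2]).round(1),"yaw",np.degrees(np.arctan2(n[1],n[0])).round(1))
```

```text
white s [ 587. -320.] [ 612. -343.] 34.1 yaw 46.7
white t [ 615. -341.] [ 586. -315.] 38.5 yaw 48.5
blue s [ 586. -311.] [ 617. -346.] 46.4 yaw 41.9
blue t [ 617. -341.] [ 590. -309.] 42.2 yaw 39.2
brown s [ 594. -304.] [ 624. -349.] 54.2 yaw 32.8
black t [ 632. -348.] [ 594. -295.] 64.5 yaw 36.0
```

```bash
cat >> h.py <<'E'
from scipy.spatial.transform import Rotation as Ro
def rows(tgt,yaw,n,grip):
    from bench import r
    s=r.sense(); p=np.array(s["tool_pos"]); R0=Ro.from_euler("xyz",s["tcp_rot"],degrees=True)
    R1=Ro.from_euler("xyz",[180,0,yaw],degrees=True); rv=(R0.inv()*R1).as_rotvec()
    out=[];d=(np.array(tgt)-p)/n
    for i in range(n):
        R=R0*Ro.from_rotvec(rv*i/n)
        out.append([[round(float(x)/1000,3) for x in R.inv().apply(d)],[round(float(x),3) for x in rv/n],grip])
    print("step",np.linalg.norm(d).round(1),np.degrees(np.linalg.norm(rv)/n).round(1)); print(str(out).replace(" ",""))
E
python3 -c "
from h import *
rows((590,-340,190),47,10,0)"
```

```text
step 38.5 2.1
[[[0.038,-0.004,0.004],[-0.0,-0.0,-0.037],0],[[0.038,-0.002,0.004],[-0.0,-0.0,-0.037],0],[[0.038,-0.001,0.004],[-0.0,-0.0,-0.037],0],[[0.038,0.001,0.004],[-0.0,-0.0,-0.037],0],[[0.038,0.002,0.004],[-0.0,-0.0,-0.037],0],[[0.038,0.003,0.004],[-0.0,-0.0,-0.037],0],[[0.038,0.005,0.004],[-0.0,-0.0,-0.037],0],[[0.038,0.006,0.004],[-0.0,-0.0,-0.037],0],[[0.038,0.008,0.004],[-0.0,-0.0,-0.037],0],[[0.037,0.009,0.004],[-0.0,-0.0,-0.037],0]]
```

carry_out(increments=[[[0.038, -0.004, 0.004], [0, 0, -0.037], 0], [[0.038, -0.002, 0.004], [0, 0, -0.037], 0], [[0.038, -0.001, 0.004], [0, 0, -0.037], 0], [[0.038, 0.001, 0.004], [0, 0, -0.037], 0], [[0.038, 0.002, 0.004], [0, 0, -0.037], 0], [[0.038, 0.003, 0.004], [0, 0, -0.037], 0], [[0.038, 0.005, 0.004], [0, 0, -0.037], 0], [[0.038, 0.006, 0.004], [0, 0, -0.037], 0], [[0.038, 0.008, 0.004], [0, 0, -0.037], 0], [[0.037, 0.009, 0.004], [0, 0, -0.037], 0]])

```text
time: 1.1
tool_pos: [593.4, -332.3, 183.1]
tcp_rot: [-179.5, 0.0, 47.5]
ft_force: [-0.2, -1.5, 0.6]
finger_gap: 85.7
```

```bash
python3 -c "
from h import *
rows((590,-340,140),47,6,0)"
```

```text
step 7.3 0.1
[[[-0.001,0.001,0.007],[-0.002,0.0,0.001],0],[[-0.001,0.001,0.007],[-0.002,0.0,0.001],0],[[-0.001,0.0,0.007],[-0.002,0.0,0.001],0],[[-0.001,0.0,0.007],[-0.002,0.0,0.001],0],[[-0.001,0.0,0.007],[-0.002,0.0,0.001],0],[[-0.001,0.0,0.007],[-0.002,0.0,0.001],0]]
```

carry_out(increments=[[[-0.008, 0.003, 0], [-0.008, 0, 0.008], 0], [[0, 0, 0.02], [0, 0, 0], 0], [[0, 0, 0.02], [0, 0, 0], 0], [[0, 0, 0.01], [0, 0, 0], 0], [[0, 0, 0], [0, 0, 0], 0]])

```text
time: 1.6
tool_pos: [593.1, -334.8, 127.6]
tcp_rot: [-179.7, 0.0, 47.5]
ft_force: [-0.5, 0.3, -0.1]
finger_gap: 85.3
```

```bash
cat >> h.py <<'E'
def look(n,tag):
    from bench import r
    s=r.snapshot(n); pickle.dump(s,open(f"{tag}.pkl","wb")); return s
E
python3 - <<'E'
from h import *
s=look("scene","s1"); crop(s["image"],100,220,110,100,6,"pics/s1.png")
rows((590,-340,78),47,5,0)
E
```

```text
step 10.2 0.1
[[[-0.001,0.0,0.01],[-0.001,0.0,0.002],0],[[-0.001,0.0,0.01],[-0.001,0.0,0.002],0],[[-0.001,0.0,0.01],[-0.001,0.0,0.002],0],[[-0.001,0.0,0.01],[-0.001,0.0,0.002],0],[[-0.001,0.0,0.01],[-0.001,0.0,0.002],0]]
```

View pics/s1.png

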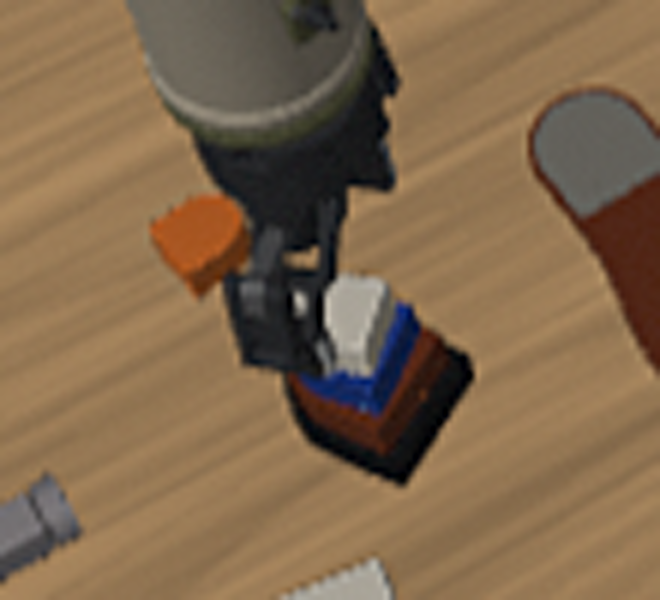

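Run:
```python
from h import *
s=pickle.load(open("s1.pkl","rb"))
c=np.array([593.1,-334.8,140]);j=np.array([.737,-.676,0])
for k in(-48,-42,0,42,48): print(k,((proj(s,c+j*k)[0]-[100,220])*6).round())
for z in (104,): print(((proj(s,[586,-344.5,z])[0]-[100,220])*6).round())
```

```text
-48 [376. 176.]
-42 [372. 188.]
0 [345. 269.]
42 [317. 353.]
48 [313. 366.]
[333. 307.]
```

carry_out(increments=[[[-0.006, 0.001, 0], [0, 0, 0], 0], [[0, 0, 0.02], [0, 0, 0], 0], [[0, 0, 0.02], [0, 0, 0], 0], [[0, 0, 0.01], [0, 0, 0], 0], [[0, 0, 0], [0, 0, 0], 0]])

```text
time: 2.15
tool_pos: [591.4, -345.2, 84.5]
tcp_rot: [179.7, -0.0, 47.3]
ft_force: [-0.4, 0.3, -0.3]
finger_gap: 85.6
```

carry_out(increments=[[[0.002, -0.004, 0.006], [0, 0, 0], 0], [[0, 0, 0], [0, 0, 0], 0]])

```text
time: 2.35
tool_pos: [590.4, -341.7, 80.2]
tcp_rot: [179.6, -0.0, 47.3]
ft_force: [-1.2, -0.5, 0.4]
finger_gap: 85.1
```

Good. Close now, with a modest grip.

carry_out(increments=[[[0, 0, 0.002], [0, 0, 0], 0.3], [[0, 0, 0], [0, 0, 0], 0.6], [[0, 0, 0], [0, 0, 0], 1], [[0, 0, 0], [0, 0, 0], 1], [[0, 0, 0], [0, 0, 0], 1], [[0, 0, 0], [0, 0, 0], 1], [[0, 0, 0], [0, 0, 0], 1]], newtons=40)

```text
time: 3.05
tool_pos: [592.1, -342.5, 81.5]
tcp_rot: [179.3, -0.1, 47.3]
ft_force: [-0.1, 0.2, -0.5]
finger_gap: 35.4
```

carry_out(increments=[[[0, 0, -0.02], [0, 0, 0], 1], [[0, 0, -0.04], [0, 0, 0], 1], [[0, 0, -0.04], [0, 0, 0], 1], [[0, 0, 0], [0, 0, 0], 1]])

```text
time: 3.45
tool_pos: [589.3, -340.6, 181.1]
tcp_rot: [179.7, -0.0, 47.3]
ft_force: [0.6, -0.3, 1.1]
finger_gap: 35.1
```

Run:
```python
from h import *
s=look("scene","s2"); crop(s["image"],100,200,110,100,6,"pics/s2.png")
ax=np.radians(-9); print(np.array([520.5,183.5])+5.6*np.array([np.cos(ax),np.sin(ax)]))
rows((526,182.5,150),-9,12,1)
```

```text
[526.03105471 182.623967  ]
step 43.9 4.7
[[[0.029,-0.033,0.002],[0.0,-0.0,0.082],1],[[0.026,-0.036,0.002],[0.0,-0.0,0.082],1],[[0.023,-0.038,0.002],[0.0,-0.0,0.082],1],[[0.02,-0.039,0.002],[0.0,-0.0,0.082],1],[[0.016,-0.041,0.002],[0.0,-0.0,0.082],1],[[0.013,-0.042,0.002],[0.0,-0.0,0.082],1],[[0.009,-0.043,0.002],[0.0,-0.0,0.082],1],[[0.006,-0.043,0.002],[0.0,-0.0,0.082],1],[[0.002,-0.044,0.002],[0.0,-0.0,0.082],1],[[-0.001,-0.044,0.002],[0.0,-0.0,0.082],1],[[-0.005,-0.044,0.002],[0.0,-0.0,0.082],1],[[-0.008,-0.043,0.002],[0.0,-0.0,0.082],1]]
```

View pics/s2.png

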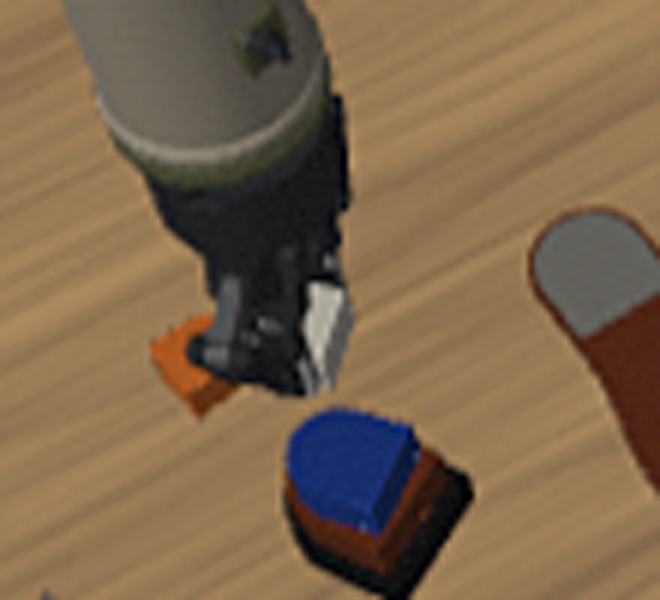

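The white block is held (crop 325,330). Blue is exposed on the stack (crop 350,465) and not disturbed.

carry_out(increments=[[[0.029, -0.033, 0.002], [0, 0, 0.082], 1], [[0.026, -0.036, 0.002], [0, 0, 0.082], 1], [[0.023, -0.038, 0.002], [0, 0, 0.082], 1], [[0.02, -0.039, 0.002], [0, 0, 0.082], 1], [[0.016, -0.041, 0.002], [0, 0, 0.082], 1], [[0.013, -0.042, 0.002], [0, 0, 0.082], 1], [[0.009, -0.043, 0.002], [0, 0, 0.082], 1], [[0.006, -0.043, 0.002], [0, 0, 0.082], 1], [[0.002, -0.044, 0.002], [0, 0, 0.082], 1], [[-0.001, -0.044, 0.002], [0, 0, 0.082], 1], [[-0.005, -0.044, 0.002], [0, 0, 0.082], 1], [[-0.008, -0.043, 0.002], [0, 0, 0.082], 1]])

```text
time: 4.7
tool_pos: [524.0, 199.2, 133.8]
tcp_rot: [179.8, 1.2, -11.9]
ft_force: [1.2, -0.7, -0.4]
finger_gap: 35.6
```

carry_out(increments=[[[0, 0, 0], [0, 0, 0], 1]])

```text
time: 4.8
tool_pos: [521.8, 203.9, 131.9]
tcp_rot: [179.8, 1.4, -11.8]
ft_force: [-0.2, -1.1, -0.7]
finger_gap: 35.1
```

Run:
```python
from h import *
rows((526,182.5,60),-9,5,1)
s=look("top","t2"); crop(s["image"],350,180,60,60,10,"pics/t2.png")
```

```text
step 15.0 0.6
[[[0.002,0.004,0.014],[0.001,0.005,-0.01],1],[[0.002,0.004,0.014],[0.001,0.005,-0.01],1],[[0.002,0.004,0.014],[0.001,0.005,-0.01],1],[[0.002,0.004,0.014],[0.001,0.005,-0.01],1],[[0.002,0.004,0.014],[0.001,0.005,-0.01],1]]
```

View pics/t2.png

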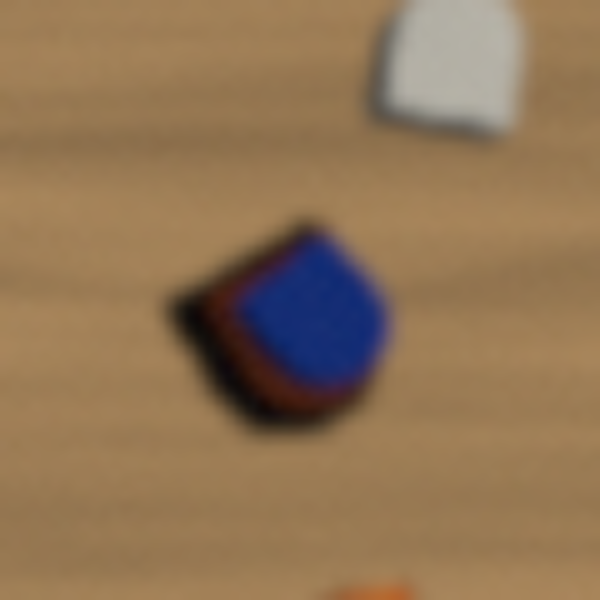

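carry_out(increments=[[[0.006, 0.01, 0], [0, 0.024, -0.05], 1], [[0.004, 0.01, 0.01], [0, 0, 0], 1], [[0, 0, 0.03], [0, 0, 0], 1], [[0, 0, 0.02], [0, 0, 0], 1], [[0, 0, 0], [0, 0, 0], 1], [[0, 0, 0], [0, 0, 0], 1]])

```text
time: 5.45
tool_pos: [526.2, 171.8, 63.9]
tcp_rot: [179.5, 0.4, -9.0]
ft_force: [1.2, 0.4, 0.5]
finger_gap: 35.1
```

```bash
python3 -c "
from h import *
rows((526,182.5,30),-9,3,1)"
```

```text
step 11.9 0.2
[[[-0.001,-0.004,0.011],[0.003,0.002,0.0],1],[[-0.001,-0.004,0.011],[0.003,0.002,0.0],1],[[-0.001,-0.004,0.011],[0.003,0.002,0.0],1]]
```

carry_out(increments=[[[-0.001, -0.01, 0.0], [0.009, 0.006, 0], 1], [[0, 0, 0], [0, 0, 0], 1], [[0, 0, 0.02], [0, 0, 0], 1], [[0, 0, 0.01], [0, 0, 0], 1], [[0, 0, 0], [0, 0, 0], 1], [[0, 0, 0], [0, 0, 0], 1]])

```text
time: 6.05
tool_pos: [530.8, 183.0, 38.4]
tcp_rot: [-179.8, -0.4, -9.1]
ft_force: [0.1, 0.2, -0.4]
finger_gap: 35.6
```

```bash
python3 -c "
from h import *
rows((526,182.5,20),-9,2,1)"
```

```text
step 9.5 0.2
[[[-0.002,0.001,0.009],[-0.002,-0.003,-0.001],1],[[-0.002,0.001,0.009],[-0.002,-0.003,-0.001],1]]
```

carry_out(increments=[[[-0.003, 0, 0.01], [0, 0, 0], 1], [[0, 0, 0], [0, 0, 0], 1], [[0, 0, 0], [0, 0, 0], 1]])

```text
time: 6.35
tool_pos: [528.8, 183.9, 29.4]
tcp_rot: [-179.7, -0.5, -9.0]
ft_force: [0.7, -0.5, -0.6]
finger_gap: 35.3
```

carry_out(increments=[[[0, 0, 0], [0, 0, 0], 1]])

```text
time: 6.45
tool_pos: [528.7, 184.0, 29.4]
tcp_rot: [-179.7, -0.5, -9.0]
ft_force: [-0.8, -0.1, -0.0]
finger_gap: 35.4
```

carry_out(increments=[[[0, 0, 0], [0, 0, 0], 1]])

```text
time: 6.55
tool_pos: [528.9, 184.0, 29.7]
tcp_rot: [-179.7, -0.5, -9.0]
ft_force: [-0.5, 0.1, -0.0]
finger_gap: 35.1
```

carry_out(increments=[[[-0.003, 0.002, 0], [0, 0, 0], 1], [[0, 0, 0.01], [0, 0, 0], 1], [[0, 0, 0.003], [0, 0, 0], 1], [[0, 0, 0], [0, 0, 0], 1], [[0, 0, 0], [0, 0, 0], 1]])

```text
time: 7.05
tool_pos: [525.4, 182.3, 15.4]
tcp_rot: [-179.7, -0.5, -9.1]
ft_force: [-0.5, 0.4, -0.4]
finger_gap: 35.1
```

carry_out(increments=[[[0, 0, 0.003], [0, 0, 0], 1], [[0, 0, 0.001], [0, 0, 0], 1], [[0, 0, 0.001], [0, 0, 0], 1], [[0, 0, 0], [0, 0, 0], 1]])

```text
time: 7.45
tool_pos: [526.0, 182.4, 11.1]
tcp_rot: [-179.7, -0.6, -9.0]
ft_force: [0.9, -0.8, -0.2]
finger_gap: 35.2
```

carry_out(increments=[[[0, 0, 0.001], [0, 0, 0], 1], [[0, 0, 0.001], [0, 0, 0], 1], [[0, 0, 0], [0, 0, 0], 1]])

```text
time: 7.75
tool_pos: [526.4, 182.6, 11.2]
tcp_rot: [-179.7, -0.6, -9.0]
ft_force: [0.8, 0.4, -0.8]
finger_gap: 35.1
```

carry_out(increments=[[[0, 0, 0], [0, 0, 0], 0.5], [[0, 0, 0], [0, 0, 0], 0.3], [[0, 0, 0], [0, 0, 0], 0], [[0, 0, 0], [0, 0, 0], 0], [[0, 0, -0.02], [0, 0, 0], 0], [[0, 0, -0.04], [0, 0, 0], 0], [[0, 0, -0.04], [0, 0, 0], 0], [[0, 0, -0.04], [0, 0, 0], 0], [[0, 0, -0.02], [0, 0, 0], 0], [[0, 0, 0], [0, 0, 0], 0]])

```text
time: 8.75
tool_pos: [522.8, 181.5, 173.9]
tcp_rot: [-179.8, -0.3, -9.0]
ft_force: [0.3, -0.1, -0.8]
finger_gap: 85.4
```

Run:
```python
from h import *
s=look("scene","s3"); crop(s["image"],270,160,80,80,7,"pics/s3.png")
# blue on stack, from t2
b=pickle.load(open("t2.pkl","rb")); M=masks(b["image"])["blue"]
for q in comps(M):
    if q[1][0]>360: 
        P=ray(b,np.argwhere(q[2])[:,::-1],78)[:,:2]; print("blue centroid",P.mean(0),len(P))
f=lambda p:(p[0]/10+350-.5,p[1]/10+180-.5)
A=ray(b,f((318,232)),78)[0];B=ray(b,f((242,305)),78)[0];e=A-B;print(A,B,np.hypot(*e[:2]),np.degrees(np.arctan2(e[0],-e[1])))
s2=pickle.load(open("s2.pkl","rb"))
f=lambda p:(p[0]/6+100-.4,p[1]/6+200-.4)
A=ray(s2,f((416,435)),78)[0];B=ray(s2,f((370,530)),78)[0];C=ray(s2,f((288,463)),78)[0];e=B-A;print(A,B,np.hypot(*e[:2]),np.degrees(np.arctan2(e[0],-e[1])))
```

```text
blue centroid [ 584.45025391 -339.71183809] 140
[ 616.83591958 -340.81083348   78.        ] [ 588.22493803 -311.75610691   78.        ] 40.77702049351854 44.55911032929252
[ 593.19616486 -312.34255606   78.        ] [ 625.19009331 -351.48085285   78.        ] 50.55113978213518 39.26456891096475
```

View pics/s3.png

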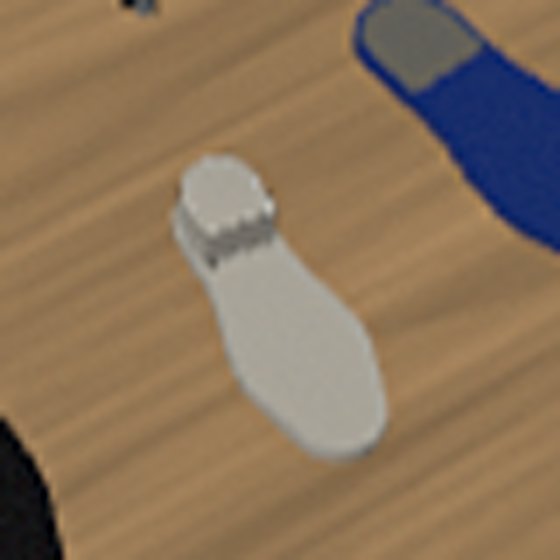

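White is on its patch, with its flat end toward the toe (crop 240,230). Blue next.

Run:
```python
from h import *
s=pickle.load(open("s3.pkl","rb"))
for yaw in(-9,):
    c,sn=np.cos(np.radians(yaw)),np.sin(np.radians(yaw))
    for p in((20,18),(20,-18),(-20,0)):
        print(((proj(s,[520.3+c*p[0]-sn*p[1],183.4+sn*p[0]+c*p[1],34])[0]-[270,160]+.5)*7).round())
rows((590,-338,172),42,12,0)
```

```text
[280. 205.]
[208. 231.]
[205. 154.]
step 43.6 4.3
[[[0.012,0.042,-0.0],[-0.0,-0.0,-0.074],0],[[0.009,0.043,-0.0],[-0.0,-0.0,-0.074],0],[[0.006,0.043,-0.0],[-0.0,-0.0,-0.074],0],[[0.003,0.044,-0.0],[-0.0,-0.0,-0.074],0],[[-0.0,0.044,-0.0],[-0.0,-0.0,-0.074],0],[[-0.004,0.043,-0.0],[-0.0,-0.0,-0.074],0],[[-0.007,0.043,-0.0],[-0.0,-0.0,-0.074],0],[[-0.01,0.042,-0.0],[-0.0,-0.0,-0.074],0],[[-0.013,0.042,-0.0],[-0.0,-0.0,-0.074],0],[[-0.016,0.041,0.0],[-0.0,-0.0,-0.074],0],[[-0.019,0.039,0.0],[-0.0,-0.0,-0.074],0],[[-0.022,0.038,0.0],[-0.0,-0.0,-0.074],0]]
```

carry_out(increments=[[[0.012, 0.042, 0], [0, 0, -0.074], 0], [[0.009, 0.043, 0], [0, 0, -0.074], 0], [[0.006, 0.043, 0], [0, 0, -0.074], 0], [[0.003, 0.044, 0], [0, 0, -0.074], 0], [[0, 0.044, 0], [0, 0, -0.074], 0], [[-0.004, 0.043, 0], [0, 0, -0.074], 0], [[-0.007, 0.043, 0], [0, 0, -0.074], 0], [[-0.01, 0.042, 0], [0, 0, -0.074], 0], [[-0.013, 0.042, 0], [0, 0, -0.074], 0], [[-0.016, 0.041, 0], [0, 0, -0.074], 0], [[-0.019, 0.039, 0], [0, 0, -0.074], 0], [[-0.011, 0.02, 0], [0, 0, -0.037], 0]])

```text
time: 10.0
tool_pos: [584.8, -328.1, 138.8]
tcp_rot: [-178.4, 0.7, 42.1]
ft_force: [-0.2, 0.7, 0.1]
finger_gap: 85.4
```

carry_out(increments=[[[0, 0, 0], [0, 0, 0], 0], [[0, 0, 0], [0, 0, 0], 0], [[0, 0, 0], [0, 0, 0], 0]])

```text
time: 10.3
tool_pos: [581.3, -329.3, 130.8]
tcp_rot: [-177.8, 0.8, 41.9]
ft_force: [0.1, 0.8, 0.1]
finger_gap: 85.7
```

```bash
python3 -c "
from h import *
rows((590,-338,120),42,1,0)"
```

```text
step 16.4 2.3
[[[0.001,0.013,0.01],[-0.038,0.014,-0.002],0]]
```

carry_out(increments=[[[0.001, 0.013, 0], [-0.038, 0.014, 0], 0], [[0, 0, 0.02], [0, 0, 0], 0], [[0, 0, 0.02], [0, 0, 0], 0], [[0, 0, 0], [0, 0, 0], 0], [[0, 0, 0], [0, 0, 0], 0], [[0, 0, 0], [0, 0, 0], 0]])

```text
time: 10.9
tool_pos: [591.6, -329.9, 88.8]
tcp_rot: [-179.9, -0.1, 42.2]
ft_force: [-0.8, -0.5, 0.5]
finger_gap: 85.5
```

```bash
python3 -c "
from h import *
rows((590,-338,54),42,1,0)"
```

```text
step 35.8 0.2
[[[-0.007,0.005,0.035],[-0.002,-0.001,0.003],0]]
```

carry_out(increments=[[[-0.007, 0.005, 0], [0, 0, 0], 0], [[0, 0, 0], [0, 0, 0], 0], [[0, 0, 0.02], [0, 0, 0], 0], [[0, 0, 0.005], [0, 0, 0], 0], [[0, 0, 0], [0, 0, 0], 0], [[0, 0, 0], [0, 0, 0], 0]])

```text
time: 11.5
tool_pos: [592.4, -341.3, 69.4]
tcp_rot: [179.6, -0.2, 42.2]
ft_force: [-0.4, 0.1, -0.3]
finger_gap: 85.4
```

```bash
python3 -c "
from h import *
rows((590,-338,54),42,1,0)"
```

```text
step 16.0 0.4
[[[0.0,-0.004,0.015],[0.006,-0.003,0.003],0]]
```

carry_out(increments=[[[0, -0.004, 0], [0, 0, 0], 0], [[0, 0, 0.01], [0, 0, 0], 0], [[0, 0, 0.003], [0, 0, 0], 0], [[0, 0, 0], [0, 0, 0], 0], [[0, 0, 0], [0, 0, 0], 0]])

```text
time: 12.0
tool_pos: [590.3, -338.5, 57.3]
tcp_rot: [179.5, -0.2, 42.2]
ft_force: [0.8, 0.3, 0.6]
finger_gap: 85.4
```

```bash
python3 -c "
from h import *
rows((590,-338,54),42,1,0)"
```

```text
step 3.3 0.5
[[[0.0,-0.001,0.003],[0.008,-0.004,0.003],0]]
```

carry_out(increments=[[[0, 0, 0.003], [0.008, -0.004, 0], 0], [[0, 0, 0], [0, 0, 0], 0.3], [[0, 0, 0], [0, 0, 0], 0.5], [[0, 0, 0], [0, 0, 0], 1], [[0, 0, 0], [0, 0, 0], 1], [[0, 0, 0], [0, 0, 0], 1], [[0, 0, 0], [0, 0, 0], 1]])

```text
time: 12.7
tool_pos: [590.8, -338.7, 54.6]
tcp_rot: [180.0, 0.0, 42.2]
ft_force: [-0.0, 0.6, -0.4]
finger_gap: 46.2
```

carry_out(increments=[[[0, 0, -0.02], [0, 0, 0], 1], [[0, 0, -0.04], [0, 0, 0], 1], [[0, 0, -0.04], [0, 0, 0], 1], [[0, 0, -0.03], [0, 0, 0], 1], [[0, 0, 0], [0, 0, 0], 1]])

```text
time: 13.2
tool_pos: [588.7, -337.3, 185.3]
tcp_rot: [-179.6, 0.1, 42.2]
ft_force: [-0.4, 0.0, -0.3]
finger_gap: 45.5
```

Run:
```python
from h import *
s=look("scene","s4"); crop(s["image"],110,220,80,90,7,"pics/s4.png")
rows((488,323,200),5,16,1)
```

```text
step 41.7 2.3
[[[0.023,-0.035,-0.001],[-0.0,0.0,0.041],1],[[0.022,-0.036,-0.001],[-0.0,0.0,0.041],1],[[0.02,-0.037,-0.001],[-0.0,0.0,0.041],1],[[0.019,-0.037,-0.001],[-0.0,0.0,0.041],1],[[0.017,-0.038,-0.001],[-0.0,0.0,0.041],1],[[0.016,-0.039,-0.001],[-0.0,0.0,0.041],1],[[0.014,-0.039,-0.001],[-0.0,0.0,0.041],1],[[0.012,-0.04,-0.001],[-0.0,0.0,0.041],1],[[0.011,-0.04,-0.001],[-0.0,0.0,0.041],1],[[0.009,-0.041,-0.001],[-0.0,0.0,0.041],1],[[0.007,-0.041,-0.001],[-0.0,0.0,0.041],1],[[0.006,-0.041,-0.001],[-0.0,0.0,0.041],1],[[0.004,-0.042,-0.001],[-0.0,0.0,0.041],1],[[0.002,-0.042,-0.001],[-0.0,0.0,0.041],1],[[0.001,-0.042,-0.001],[-0.0,0.0,0.041],1],[[-0.001,-0.042,-0.001],[-0.0,0.0,0.041],1]]
```

View pics/s4.png

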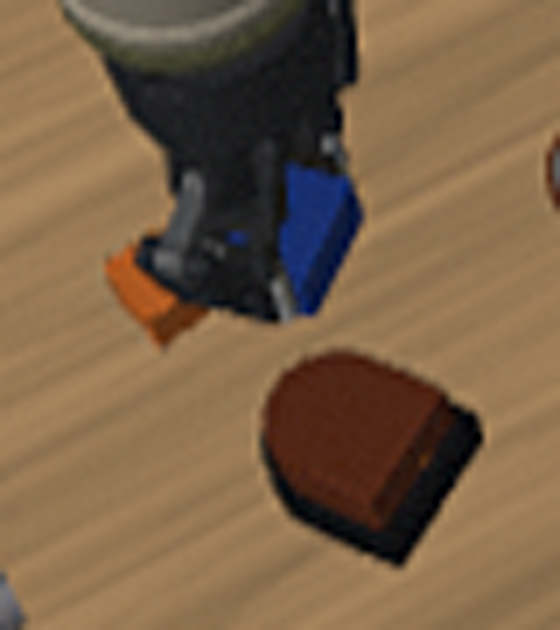

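Blue is held (crop 320,240). Brown on black is clear (crop 350,430).

carry_out(increments=[[[0.023, -0.035, -0.002], [0, 0, 0.041], 1], [[0.022, -0.036, -0.002], [0, 0, 0.041], 1], [[0.02, -0.037, -0.002], [0, 0, 0.041], 1], [[0.019, -0.037, -0.002], [0, 0, 0.041], 1], [[0.017, -0.038, -0.002], [0, 0, 0.041], 1], [[0.016, -0.039, -0.002], [0, 0, 0.041], 1], [[0.014, -0.039, -0.002], [0, 0, 0.041], 1], [[0.012, -0.04, -0.002], [0, 0, 0.041], 1], [[0.011, -0.04, -0.001], [0, 0, 0.041], 1], [[0.009, -0.041, -0.001], [0, 0, 0.041], 1], [[0.007, -0.041, -0.001], [0, 0, 0.041], 1], [[0.006, -0.041, -0.001], [0, 0, 0.041], 1]])

```text
time: 14.45
tool_pos: [504.4, 173.5, 182.7]
tcp_rot: [-179.0, 2.1, 12.3]
ft_force: [0.8, -0.9, 0.1]
finger_gap: 45.8
```

carry_out(increments=[[[0.004, -0.042, -0.001], [0, 0, 0.041], 1], [[0.002, -0.042, -0.001], [0, 0, 0.041], 1], [[0.001, -0.03, 0], [0, 0, 0.03], 1], [[0, -0.01, 0], [0, 0, 0.02], 1], [[0, 0, 0], [0, 0, 0], 1], [[0, 0, 0], [0, 0, 0], 1], [[0, 0, 0], [0, 0, 0], 1]])

```text
time: 15.15
tool_pos: [481.0, 304.2, 173.1]
tcp_rot: [-179.6, 3.2, 4.8]
ft_force: [0.9, -0.7, -0.5]
finger_gap: 45.2
```

Run:
```python
from h import *
rows((488,323,100),5,1,1)
s=look("top","t4"); crop(s["image"],350,180,60,60,10,"pics/t4.png")
```

```text
step 75.8 3.2
[[[0.013,-0.018,0.073],[-0.008,0.056,-0.004],1]]
```

View pics/t4.png

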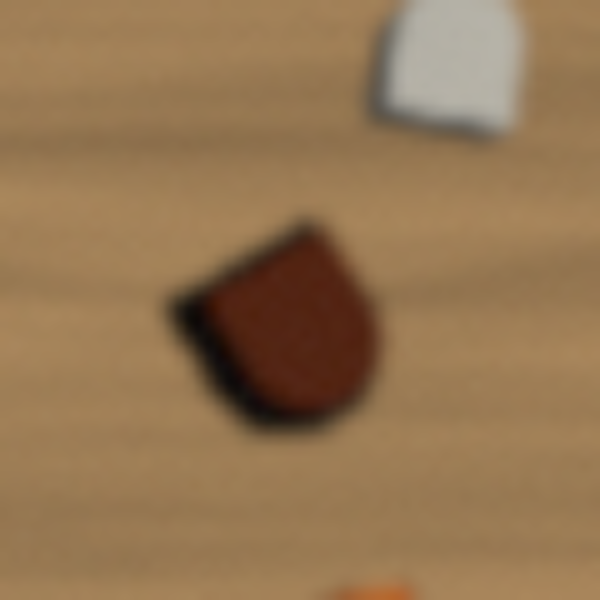

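carry_out(increments=[[[0.009, -0.018, 0], [-0.008, 0.056, 0], 1], [[0, 0, 0], [0, 0, 0], 1], [[0, 0, 0.04], [0, 0, 0], 1], [[0, 0, 0.04], [0, 0, 0], 1], [[0, 0, 0.02], [0, 0, 0], 1], [[0, 0, 0], [0, 0, 0], 1], [[0, 0, 0], [0, 0, 0], 1]])

```text
time: 15.9
tool_pos: [492.5, 315.8, 72.3]
tcp_rot: [180.0, -0.1, 4.4]
ft_force: [-0.3, -0.5, -1.7]
finger_gap: 45.4
```

Run:
```python
from h import *
rows((488,323,30),5,1,1)
```

```text
step 43.2 0.6
[[[-0.004,-0.008,0.042],[0.001,-0.003,-0.011],1]]
```

carry_out(increments=[[[-0.004, -0.008, 0], [0, -0.003, -0.01], 1], [[0, 0, 0], [0, 0, 0], 1], [[0, 0, 0.03], [0, 0, 0], 1], [[0, 0, 0.01], [0, 0, 0], 1], [[0, 0, 0], [0, 0, 0], 1], [[0, 0, 0], [0, 0, 0], 1]])

```text
time: 16.5
tool_pos: [493.0, 326.8, 40.8]
tcp_rot: [-179.8, -0.6, 5.0]
ft_force: [-0.3, 0.6, -1.2]
finger_gap: 45.6
```

Run:
```python
from h import *
rows((488,323,15),5,1,1)
```

```text
step 26.6 0.6
[[[-0.006,0.003,0.026],[-0.004,-0.01,0.0],1]]
```

carry_out(increments=[[[-0.005, 0.003, 0], [-0.004, -0.01, 0], 1], [[0, 0, 0], [0, 0, 0], 1], [[0, 0, 0.02], [0, 0, 0], 1], [[0, 0, 0.003], [0, 0, 0], 1], [[0, 0, 0], [0, 0, 0], 1], [[0, 0, 0], [0, 0, 0], 1]])

```text
time: 17.1
tool_pos: [491.0, 324.7, 23.3]
tcp_rot: [-179.8, -0.4, 5.0]
ft_force: [-0.2, 0.3, -0.2]
finger_gap: 45.6
```

carry_out(increments=[[[-0.004, 0.001, 0], [0, -0.007, 0], 1], [[0, 0, 0.008], [0, 0, 0], 1], [[0, 0, 0], [0, 0, 0], 1], [[0, 0, 0], [0, 0, 0], 1]])

```text
time: 17.5
tool_pos: [487.9, 323.9, 16.7]
tcp_rot: [-179.8, -0.1, 5.0]
ft_force: [0.1, -1.2, -0.8]
finger_gap: 45.5
```

carry_out(increments=[[[0, 0.001, 0.004], [0, 0, 0], 1], [[0, 0, 0.002], [0, 0, 0], 1], [[0, 0, 0.001], [0, 0, 0], 1], [[0, 0, 0.001], [0, 0, 0], 1], [[0, 0, 0], [0, 0, 0], 1]])

```text
time: 18.0
tool_pos: [488.7, 323.2, 10.7]
tcp_rot: [-179.8, -0.1, 5.0]
ft_force: [-0.3, 0.4, -0.9]
finger_gap: 45.5
```

carry_out(increments=[[[0, 0, 0.001], [0, 0, 0], 1], [[0, 0, 0], [0, 0, 0], 0.4], [[0, 0, 0], [0, 0, 0], 0.2], [[0, 0, 0], [0, 0, 0], 0], [[0, 0, 0], [0, 0, 0], 0], [[0, 0, -0.02], [0, 0, 0], 0], [[0, 0, -0.04], [0, 0, 0], 0], [[0, 0, -0.04], [0, 0, 0], 0], [[0, 0, -0.04], [0, 0, 0], 0], [[0, 0, -0.03], [0, 0, 0], 0], [[0, 0, 0], [0, 0, 0], 0]])

```text
time: 19.1
tool_pos: [486.5, 321.4, 182.6]
tcp_rot: [-179.9, 0.2, 5.0]
ft_force: [-0.7, 0.3, 0.2]
finger_gap: 85.4
```

Run:
```python
from h import *
s=look("scene","s5"); crop(s["image"],290,140,90,90,7,"pics/s5.png")
b=pickle.load(open("t4.pkl","rb")); M=masks(b["image"])["brown"]
for q in comps(M):
    if q[1][0]>360 and q[0][4]>60: 
        P=ray(b,np.argwhere(q[2])[:,::-1],52)[:,:2]; print("brown centroid",P.mean(0),len(P))
f=lambda p:(p[0]/10+350-.5,p[1]/10+180-.5)
A=ray(b,f((318,232)),52)[0];B=ray(b,f((207,300)),52)[0];e=A-B;print((A+B)/2,np.hypot(*e[:2]),np.degrees(np.arctan2(e[0],-e[1])))
s2=pickle.load(open("s4.pkl","rb"))
f=lambda p:(p[0]/7+110-.4,p[1]/7+220-.4)
A=ray(s2,f((452,398)),52)[0];B=ray(s2,f((368,500)),52)[0];e=B-A;print((A+B)/2,np.hypot(*e[:2]),np.degrees(np.arctan2(e[0],-e[1])))
```

```text
brown centroid [ 582.90278727 -338.74500651] 195
[ 606.45218059 -325.17734692   52.        ] 51.07269945781754 32.43424307339145
[ 609.59200683 -327.40764435   52.        ] 52.95183731676286 24.802769379362125
```

View pics/s5.png

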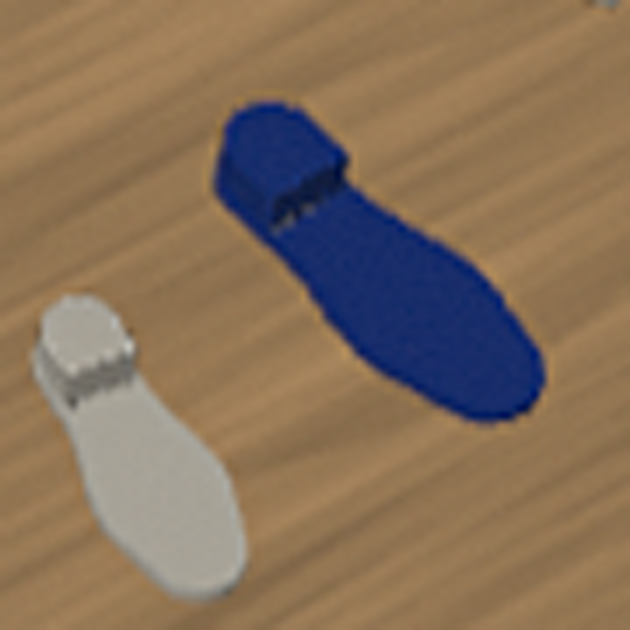

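Blue is placed with its flat end toward the toe (crop 310,185). Now brown.

Run:
```python
from h import *
rows((587,-338,182),32,17,0)
```

```text
step 39.2 1.6
[[[0.003,0.039,-0.0],[-0.0,0.0,-0.028],0],[[0.001,0.039,-0.0],[-0.0,0.0,-0.028],0],[[0.0,0.039,-0.0],[-0.0,0.0,-0.028],0],[[-0.001,0.039,-0.0],[-0.0,0.0,-0.028],0],[[-0.002,0.039,-0.0],[-0.0,0.0,-0.028],0],[[-0.003,0.039,-0.0],[-0.0,0.0,-0.028],0],[[-0.004,0.039,-0.0],[-0.0,0.0,-0.028],0],[[-0.005,0.039,-0.0],[-0.0,0.0,-0.028],0],[[-0.006,0.039,-0.0],[-0.0,0.0,-0.028],0],[[-0.007,0.039,-0.0],[-0.0,0.0,-0.028],0],[[-0.008,0.038,-0.0],[-0.0,0.0,-0.028],0],[[-0.009,0.038,-0.0],[-0.0,0.0,-0.028],0],[[-0.01,0.038,-0.0],[-0.0,0.0,-0.028],0],[[-0.011,0.038,-0.0],[-0.0,0.0,-0.028],0],[[-0.012,0.037,-0.0],[-0.0,0.0,-0.028],0],[[-0.013,0.037,-0.0],[-0.0,0.0,-0.028],0],[[-0.014,0.036,-0.0],[-0.0,0.0,-0.028],0]]
```

carry_out(increments=[[[0.003, 0.039, 0], [0, 0, -0.028], 0], [[0.001, 0.039, 0], [0, 0, -0.028], 0], [[0, 0.039, 0], [0, 0, -0.028], 0], [[-0.001, 0.039, 0], [0, 0, -0.028], 0], [[-0.002, 0.039, 0], [0, 0, -0.028], 0], [[-0.003, 0.039, 0], [0, 0, -0.028], 0], [[-0.004, 0.039, 0], [0, 0, -0.028], 0], [[-0.005, 0.039, 0], [0, 0, -0.028], 0], [[-0.006, 0.039, 0], [0, 0, -0.028], 0], [[-0.007, 0.039, 0], [0, 0, -0.028], 0], [[-0.008, 0.038, 0], [0, 0, -0.028], 0], [[-0.009, 0.038, 0], [0, 0, -0.028], 0]])

```text
time: 20.35
tool_pos: [552.7, -154.7, 158.5]
tcp_rot: [-179.1, 1.6, 25.6]
ft_force: [0.4, 0.2, -0.4]
finger_gap: 85.1
```

carry_out(increments=[[[-0.01, 0.038, 0], [0, 0, -0.028], 0], [[-0.011, 0.038, 0], [0, 0, -0.028], 0], [[-0.012, 0.037, 0], [0, 0, -0.028], 0], [[-0.008, 0.02, 0], [0, 0, -0.028], 0], [[-0.004, 0.01, 0], [0, 0, -0.014], 0], [[0, 0, 0], [0, 0, 0], 0], [[0, 0, 0], [0, 0, 0], 0], [[0, 0, 0], [0, 0, 0], 0]])

```text
time: 21.15
tool_pos: [573.9, -308.7, 141.8]
tcp_rot: [-177.9, 2.0, 32.8]
ft_force: [0.5, -0.1, -0.7]
finger_gap: 85.4
```

```bash
python3 -c "
from h import *
rows((587,-338,90),32,1,0)"
```

```text
step 61.0 3.0
[[[-0.003,0.034,0.051],[-0.036,0.034,0.013],0]]
```

carry_out(increments=[[[-0.004, 0.032, 0], [-0.036, 0.034, 0.013], 0], [[0, 0, 0], [0, 0, 0], 0], [[0, 0, 0.03], [0, 0, 0], 0], [[0, 0, 0.02], [0, 0, 0], 0], [[0, 0, 0], [0, 0, 0], 0], [[0, 0, 0], [0, 0, 0], 0], [[0, 0, 0], [0, 0, 0], 0]])

```text
time: 21.85
tool_pos: [591.0, -329.5, 93.5]
tcp_rot: [179.9, -0.1, 32.4]
ft_force: [-0.1, 0.3, -0.1]
finger_gap: 85.4
```

```bash
python3 -c "
from h import *
rows((587,-338,60),32,1,0)"
```

```text
step 34.8 0.5
[[[-0.008,0.005,0.033],[0.001,-0.003,0.007],0]]
```

carry_out(increments=[[[-0.008, 0.004, 0], [0, 0, 0.007], 0], [[0, 0, 0], [0, 0, 0], 0], [[0, 0, 0.03], [0, 0, 0], 0], [[0, 0, 0.005], [0, 0, 0], 0], [[0, 0, 0], [0, 0, 0], 0], [[0, 0, 0], [0, 0, 0], 0]])

```text
time: 22.45
tool_pos: [589.2, -340.2, 65.3]
tcp_rot: [179.4, -0.4, 32.0]
ft_force: [0.4, 0.4, 0.3]
finger_gap: 85.5
```

```bash
python3 -c "
from h import *
rows((587,-338,35),32,1,0)"
```

```text
step 30.5 0.7
[[[-0.001,-0.003,0.03],[0.01,-0.006,-0.001],0]]
```

carry_out(increments=[[[-0.001, -0.003, 0], [0.01, -0.006, 0], 0], [[0, 0, 0], [0, 0, 0], 0], [[0, 0, 0.02], [0, 0, 0], 0], [[0, 0, 0.01], [0, 0, 0], 0], [[0, 0, 0], [0, 0, 0], 0], [[0, 0, 0], [0, 0, 0], 0]])

```text
time: 23.05
tool_pos: [589.4, -339.8, 40.3]
tcp_rot: [179.7, -0.1, 32.0]
ft_force: [-0.5, 0.4, -0.1]
finger_gap: 85.4
```

```bash
python3 -c "
from h import *
rows((587,-338,28),32,1,0)"
```

```text
step 12.7 0.3
[[[-0.001,-0.003,0.012],[0.005,-0.003,-0.001],0]]
```

carry_out(increments=[[[-0.001, -0.003, 0], [0.005, -0.003, 0], 0], [[0, 0, 0.008], [0, 0, 0], 0], [[0, 0, 0.003], [0, 0, 0], 0], [[0, 0, 0], [0, 0, 0], 0], [[0, 0, 0], [0, 0, 0], 0]])

```text
time: 23.55
tool_pos: [587.7, -338.1, 30.4]
tcp_rot: [179.9, -0.0, 32.0]
ft_force: [-0.5, 0.5, -0.0]
finger_gap: 85.1
```

```bash
python3 -c "
from h import *
rows((587,-338,28),32,1,0)"
```

```text
step 2.5 0.1
[[[-0.0,-0.0,0.002],[0.002,-0.0,-0.0],0]]
```

carry_out(increments=[[[0, 0, 0.003], [0, 0, 0], 0], [[0, 0, 0], [0, 0, 0], 0.3], [[0, 0, 0], [0, 0, 0], 0.5], [[0, 0, 0], [0, 0, 0], 1], [[0, 0, 0], [0, 0, 0], 1], [[0, 0, 0], [0, 0, 0], 1]])

```text
time: 24.15
tool_pos: [587.9, -338.4, 27.6]
tcp_rot: [179.8, -0.0, 32.0]
ft_force: [0.1, 0.8, -1.3]
finger_gap: 55.2
```

carry_out(increments=[[[0, 0, -0.02], [0, 0, 0], 1], [[0, 0, -0.04], [0, 0, 0], 1], [[0, 0, -0.04], [0, 0, 0], 1], [[0, 0, -0.04], [0, 0, 0], 1], [[0, 0, 0], [0, 0, 0], 1], [[0, 0, 0], [0, 0, 0], 1]])

```text
time: 24.75
tool_pos: [585.3, -336.5, 168.4]
tcp_rot: [-179.7, 0.2, 32.0]
ft_force: [-0.5, 1.0, -2.2]
finger_gap: 55.2
```

Run:
```python
from h import *
s=look("scene","s6"); crop(s["image"],110,220,80,90,7,"pics/s6.png")
```

```text
(no output)
```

View pics/s6.png

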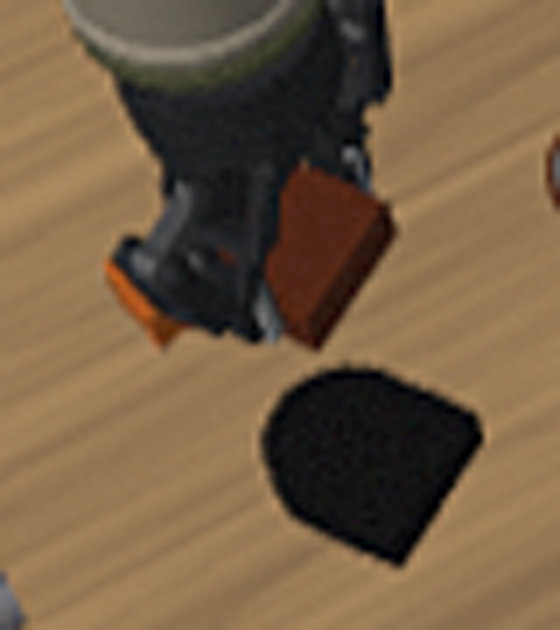

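```bash
python3 -c "
from h import *
rows((524,-186,165),3.7,7,1)"
```

```text
step 23.3 4.0
[[[0.004,-0.023,0.001],[-0.0,0.0,0.07],1],[[0.002,-0.023,0.001],[-0.0,0.0,0.07],1],[[0.001,-0.023,0.001],[-0.0,0.0,0.07],1],[[-0.001,-0.023,0.001],[-0.0,0.0,0.07],1],[[-0.003,-0.023,0.001],[-0.0,0.0,0.07],1],[[-0.004,-0.023,0.001],[-0.0,0.0,0.07],1],[[-0.006,-0.023,0.001],[-0.0,0.0,0.07],1]]
```

carry_out(increments=[[[0.004, -0.023, 0], [0, 0, 0.07], 1], [[0.002, -0.023, 0], [0, 0, 0.07], 1], [[0.001, -0.023, 0], [0, 0, 0.07], 1], [[-0.001, -0.023, 0], [0, 0, 0.07], 1], [[-0.003, -0.023, 0], [0, 0, 0.07], 1], [[-0.004, -0.023, 0], [0, 0, 0.07], 1], [[-0.004, -0.01, 0], [0, 0, 0.04], 1], [[0, 0, 0], [0, 0, 0], 1], [[0, 0, 0], [0, 0, 0], 1], [[0, 0, 0], [0, 0, 0], 1]])

```text
time: 25.8
tool_pos: [518.5, -190.7, 152.5]
tcp_rot: [-179.2, 1.4, 4.6]
ft_force: [-0.1, -0.8, -1.5]
finger_gap: 55.2
```

```bash
python3 -c "
from h import *
rows((524,-186,60),3.7,1,1)
s=look('top','t6'); crop(s['image'],350,180,60,60,10,'pics/t6.png')"
```

```text
step 92.7 1.8
[[[0.008,-0.003,0.092],[-0.014,0.024,0.016],1]]
```

View pics/t6.png

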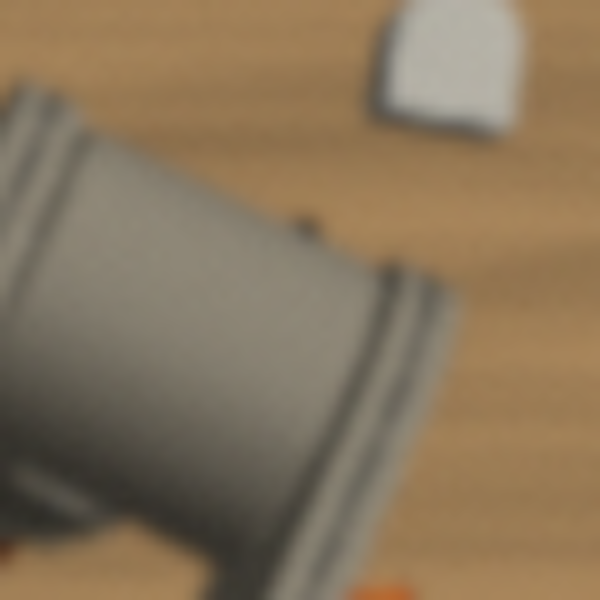

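carry_out(increments=[[[0.004, -0.003, 0], [-0.014, 0.024, 0.016], 1], [[0, 0, 0], [0, 0, 0], 1], [[0, 0, 0.04], [0, 0, 0], 1], [[0, 0, 0.04], [0, 0, 0], 1], [[0, 0, 0.01], [0, 0, 0], 1], [[0, 0, 0], [0, 0, 0], 1], [[0, 0, 0], [0, 0, 0], 1]])

```text
time: 26.55
tool_pos: [526.2, -190.6, 64.0]
tcp_rot: [179.7, -0.5, 3.5]
ft_force: [0.3, 0.1, -0.4]
finger_gap: 55.6
```

```bash
python3 -c "
from h import *
rows((524,-186,30),3.7,1,1)"
```

```text
step 34.4 0.6
[[[-0.002,-0.005,0.034],[0.005,-0.009,-0.003],1]]
```

carry_out(increments=[[[-0.003, -0.004, 0], [0.005, -0.009, -0.003], 1], [[0, 0, 0], [0, 0, 0], 1], [[0, 0, 0.03], [0, 0, 0], 1], [[0, 0, 0.008], [0, 0, 0], 1], [[0, 0, 0], [0, 0, 0], 1], [[0, 0, 0], [0, 0, 0], 1]])

```text
time: 27.15
tool_pos: [529.1, -189.2, 35.0]
tcp_rot: [179.7, -0.6, 3.7]
ft_force: [-0.4, -0.0, -0.6]
finger_gap: 55.4
```

```bash
python3 -c "
from h import *
rows((524,-186,16),3.7,1,1)"
```

```text
step 19.9 0.7
[[[-0.005,-0.004,0.019],[0.006,-0.011,0.001],1]]
```

carry_out(increments=[[[-0.005, -0.003, 0], [0.006, -0.011, 0], 1], [[0, 0, 0], [0, 0, 0], 1], [[0, 0, 0.012], [0, 0, 0], 1], [[0, 0, 0.006], [0, 0, 0], 1], [[0, 0, 0], [0, 0, 0], 1], [[0, 0, 0], [0, 0, 0], 1]])

```text
time: 27.75
tool_pos: [525.1, -187.0, 18.3]
tcp_rot: [179.9, -0.1, 3.8]
ft_force: [0.5, 0.2, -1.0]
finger_gap: 55.2
```

```bash
python3 -c "
from h import *
rows((524,-186,12),3.7,1,1)"
```

```text
step 6.5 0.2
[[[-0.001,-0.001,0.006],[0.001,-0.003,0.001],1]]
```

carry_out(increments=[[[-0.001, -0.001, 0], [0, 0, 0], 1], [[0, 0, 0.005], [0, 0, 0], 1], [[0, 0, 0.002], [0, 0, 0], 1], [[0, 0, 0.001], [0, 0, 0], 1], [[0, 0, 0.001], [0, 0, 0], 1], [[0, 0, 0], [0, 0, 0], 1]])

```text
time: 28.35
tool_pos: [524.2, -186.1, 9.7]
tcp_rot: [179.9, -0.1, 3.8]
ft_force: [0.1, -0.0, -1.6]
finger_gap: 55.2
```

carry_out(increments=[[[0, 0, 0.001], [0, 0, 0], 1], [[0, 0, 0], [0, 0, 0], 0.3], [[0, 0, 0], [0, 0, 0], 0.1], [[0, 0, 0], [0, 0, 0], 0], [[0, 0, 0], [0, 0, 0], 0], [[0, 0, -0.02], [0, 0, 0], 0], [[0, 0, -0.04], [0, 0, 0], 0], [[0, 0, -0.04], [0, 0, 0], 0], [[0, 0, -0.04], [0, 0, 0], 0], [[-0.03, -0.03, -0.03], [0, 0, 0], 0], [[-0.04, -0.03, 0], [0, 0, 0], 0], [[0, 0, 0], [0, 0, 0], 0]])

```text
time: 29.55
tool_pos: [446.6, -129.7, 179.7]
tcp_rot: [-179.8, 0.3, 3.7]
ft_force: [0.4, 0.4, -1.0]
finger_gap: 85.9
```

Run:
```python
from h import *
s=look("scene","s7"); crop(s["image"],115,220,130,90,6,"pics/s7.png")
t=look("top","t7"); crop(t["image"],300,170,110,80,7,"pics/t7.png")
```

```text
(no output)
```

View pics/s7.png

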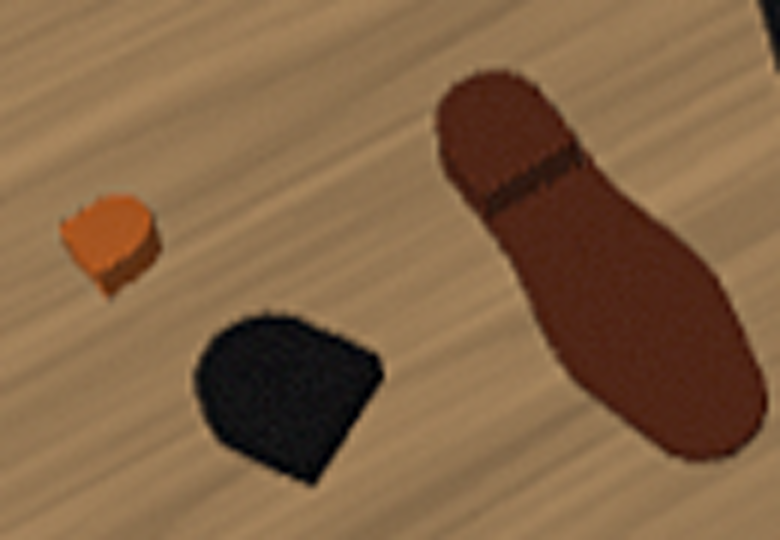

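View pics/t7.png

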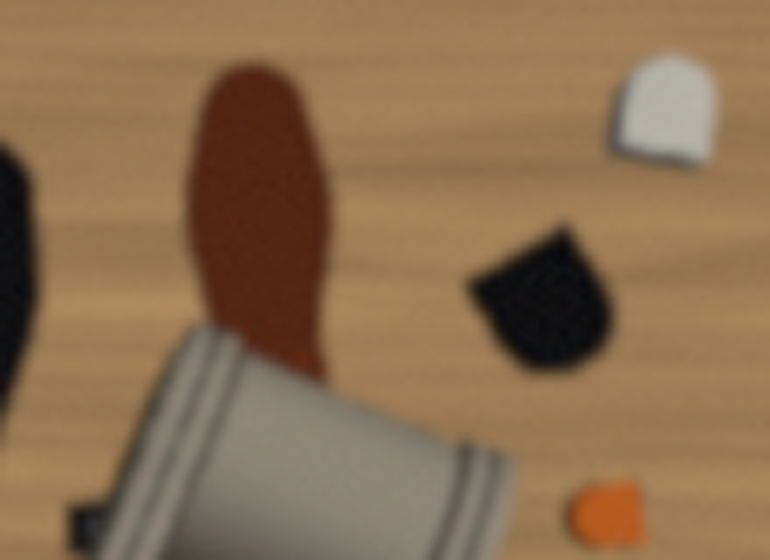

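Run:
```python
from h import *
for n in("t7","s7"):
    s=pickle.load(open(n+".pkl","rb")); 
    for q in comps(masks(s["image"])["black"],80):
        R=ray(s,q[1],13)[0]
        if abs(R[0]-585)<40 and abs(R[1]+340)<40:
            P=ray(s,np.argwhere(q[2])[:,::-1],13)[:,:2]; w,V=np.linalg.eigh(np.cov(P.T)); print(n,P.mean(0),len(P),w)
            c=max(cv2.findContours(q[2].astype(np.uint8),cv2.RETR_EXTERNAL,cv2.CHAIN_APPROX_NONE)[0],key=len)[:,0]
            print(cv2.approxPolyDP(c,3,True)[:,0].tolist())
t=pickle.load(open("t7.pkl","rb"));s=pickle.load(open("s7.pkl","rb"))
g=lambda p,o,k:(p[0]/k+o[0]-.4,p[1]/k+o[1]-.4)
for z in(0,26):
  A,B=ray(t,[g((566,226),(300,170),7),g((468,285),(300,170),7)],z); e=A-B; print("top",z,A[:2],B[:2],np.hypot(*e),np.degrees(np.arctan2(e[0],-e[1])))
  B,A=ray(s,[g((384,368),(115,220),6),g((315,488),(115,220),6)],z); e=A-B; print("scene",z,A[:2],B[:2],np.hypot(*e),np.degrees(np.arctan2(e[0],-e[1])))
```

```text
t7 [ 582.73659856 -340.58411397] 227 [275.1654636  317.03843987]
[[380, 204], [368, 210], [375, 221], [386, 216]]
s7 [ 582.00752027 -339.97276282] 581 [364.59756486 494.35178594]
[[156, 273], [148, 281], [149, 289], [166, 300], [177, 279]]Traceback (most recent call last):
  File "<stdin>", line 13, in <module>
TypeError: return arrays must be of ArrayType
```

Run:
```python
from h import *
t=pickle.load(open("t7.pkl","rb"));s=pickle.load(open("s7.pkl","rb"))
g=lambda p,o,k:(p[0]/k+o[0]-.4,p[1]/k+o[1]-.4)
def out(A,B,l): e=(A-B)[:2]; print(l,A[:2].round(),B[:2].round(),np.hypot(*e).round(1),np.degrees(np.arctan2(e[0],-e[1])).round(1))
tA,tB=g((566,226),(300,170),7),g((468,285),(300,170),7); sB,sA=g((385,376),(115,220),6),g((315,488),(115,220),6)
for z in (0,26): out(ray(t,tA,z)[0],ray(t,tB,z)[0],f"top{z}")
out(ray(s,sA,0)[0],ray(s,sB,0)[0],"scene0")
out(ray(t,tA,26)[0],ray(t,tB,0)[0],"topmix")
rows((587,-335,165),34,7,0)
```

```text
top0 [ 630. -355.] [ 595. -299.] 66.3 32.0
top26 [ 627. -349.] [ 592. -294.] 65.2 32.0
scene0 [ 628. -349.] [ 593. -295.] 64.5 32.2
topmix [ 627. -349.] [ 595. -299.] 59.5 32.2
step 34.9 4.3
[[[0.017,0.03,0.003],[0.0,-0.0,-0.076],0],[[0.015,0.031,0.003],[0.0,-0.0,-0.076],0],[[0.013,0.032,0.003],[0.0,-0.0,-0.076],0],[[0.01,0.033,0.002],[0.0,-0.0,-0.076],0],[[0.008,0.034,0.002],[0.0,-0.0,-0.076],0],[[0.005,0.034,0.002],[0.0,-0.0,-0.076],0],[[0.002,0.035,0.002],[0.0,-0.0,-0.076],0]]
```

carry_out(increments=[[[0.017, 0.03, 0], [0, 0, -0.074], 0], [[0.015, 0.031, 0], [0, 0, -0.074], 0], [[0.013, 0.032, 0], [0, 0, -0.074], 0], [[0.01, 0.033, 0], [0, 0, -0.074], 0], [[0.008, 0.034, 0], [0, 0, -0.074], 0], [[0.005, 0.034, 0], [0, 0, -0.074], 0], [[0.001, 0.02, 0], [0, 0, -0.03], 0], [[0, 0, 0], [0, 0, 0], 0], [[0, 0, 0], [0, 0, 0], 0], [[0, 0, 0], [0, 0, 0], 0]])

```text
time: 30.65
tool_pos: [589.5, -335.5, 176.8]
tcp_rot: [179.8, -0.1, 31.8]
ft_force: [-0.3, -0.6, -0.7]
finger_gap: 85.1
```

```bash
python3 -c "
from h import *
rows((586,-338,80),32,1,0)"
```

```text
step 96.9 0.3
[[[-0.005,0.0,0.097],[0.003,-0.003,-0.003],0]]
```

carry_out(increments=[[[-0.006, 0, 0], [0.003, -0.003, -0.003], 0], [[0, 0, 0], [0, 0, 0], 0], [[0, 0, 0.04], [0, 0, 0], 0], [[0, 0, 0.04], [0, 0, 0], 0], [[0, 0, 0.04], [0, 0, 0], 0], [[0, 0, 0.01], [0, 0, 0], 0], [[0, 0, 0], [0, 0, 0], 0], [[0, 0, 0], [0, 0, 0], 0]])

```text
time: 31.45
tool_pos: [586.0, -337.3, 50.6]
tcp_rot: [179.6, -0.2, 32.1]
ft_force: [-0.4, -0.2, 0.7]
finger_gap: 85.8
```

```bash
python3 -c "
from h import *
rows((586,-338,20),32,1,0)"
```

```text
step 30.6 0.5
[[[-0.0,0.0,0.031],[0.008,-0.003,0.001],0]]
```

carry_out(increments=[[[0, 0, 0], [0.008, -0.003, 0], 0], [[0, 0, 0.02], [0, 0, 0], 0], [[0, 0, 0.015], [0, 0, 0], 0], [[0, 0, 0], [0, 0, 0], 0], [[0, 0, 0], [0, 0, 0], 0]])

```text
time: 31.95
tool_pos: [592.3, -341.3, 26.0]
tcp_rot: [179.3, -0.3, 32.1]
ft_force: [-0.1, 0.6, 0.4]
finger_gap: 85.4
```

```bash
python3 -c "
from h import *
rows((586,-338,1),32,1,0)"
```

```text
step 26.0 0.8
[[[-0.004,-0.006,0.025],[0.013,-0.006,0.002],0]]
```

carry_out(increments=[[[-0.004, -0.005, 0], [0.013, -0.006, 0], 0], [[0, 0, 0], [0, 0, 0], 0], [[0, 0, 0], [0, 0, 0], 0]])

```text
time: 32.25
tool_pos: [586.8, -339.8, 28.5]
tcp_rot: [179.9, -0.0, 32.1]
ft_force: [-0.3, 1.0, -0.4]
finger_gap: 84.9
```

```bash
python3 -c "
from h import *
rows((586,-338,1),32,1,0)"
```

```text
step 27.6 0.1
[[[0.0,-0.002,0.028],[0.001,-0.001,0.002],0]]
```

carry_out(increments=[[[-0.001, -0.003, 0.008], [0, 0, 0], 0], [[-0.001, -0.001, 0.008], [0, 0, 0], 0], [[0, 0, 0], [0, 0, 0], 0], [[0, 0, 0], [0, 0, 0], 0]])

```text
time: 32.65
tool_pos: [582.6, -337.3, 11.3]
tcp_rot: [179.9, -0.0, 32.1]
ft_force: [0.0, 0.2, 0.1]
finger_gap: 85.6
```

```bash
python3 -c "
from h import *
rows((586,-338,1),32,1,0)"
```

```text
step 10.8 0.1
[[[0.003,0.002,0.01],[0.001,-0.001,0.002],0]]
```

carry_out(increments=[[[0.003, 0.002, 0], [0, 0, 0], 0], [[0, 0, 0.006], [0, 0, 0], 0], [[0, 0, 0.003], [0, 0, 0], 0], [[0, 0, 0], [0, 0, 0], 0], [[0, 0, 0], [0, 0, 0], 0]])

```text
time: 33.15
tool_pos: [586.5, -337.2, 1.1]
tcp_rot: [180.0, -0.0, 32.1]
ft_force: [0.1, -0.1, -0.5]
finger_gap: 85.7
```

carry_out(increments=[[[0, 0, 0], [0, 0, 0], 0.15], [[0, 0, 0], [0, 0, 0], 0.3], [[0, 0, 0], [0, 0, 0], 1], [[0, 0, 0], [0, 0, 0], 1], [[0, 0, 0], [0, 0, 0], 1], [[0, 0, 0], [0, 0, 0], 1]], newtons=50)

```text
time: 33.75
tool_pos: [586.7, -337.4, 1.7]
tcp_rot: [179.9, -0.0, 32.1]
ft_force: [0.3, 0.1, -1.5]
finger_gap: 64.8
```

carry_out(increments=[[[0, 0, -0.02], [0, 0, 0], 1], [[0, 0, -0.04], [0, 0, 0], 1], [[0, 0, -0.04], [0, 0, 0], 1], [[0, 0, -0.04], [0, 0, 0], 1], [[0, 0, 0], [0, 0, 0], 1], [[0, 0, 0], [0, 0, 0], 1]])

```text
time: 34.35
tool_pos: [584.3, -335.9, 143.0]
tcp_rot: [-179.7, 0.1, 32.1]
ft_force: [-0.6, -0.3, -2.5]
finger_gap: 65.1
```

Run:
```python
from h import *
s=look("scene","s8"); crop(s["image"],110,200,90,90,6,"pics/s8.png")
rows((456.5,14,150),-9.2,10,1)
```

```text
step 37.3 4.1
[[[0.008,-0.036,-0.001],[-0.0,0.0,0.072],1],[[0.005,-0.037,-0.001],[-0.0,0.0,0.072],1],[[0.002,-0.037,-0.001],[-0.0,0.0,0.072],1],[[-0.0,-0.037,-0.001],[-0.0,0.0,0.072],1],[[-0.003,-0.037,-0.001],[-0.0,0.0,0.072],1],[[-0.006,-0.037,-0.001],[-0.0,0.0,0.072],1],[[-0.008,-0.036,-0.001],[-0.0,0.0,0.072],1],[[-0.011,-0.036,-0.001],[-0.0,0.0,0.072],1],[[-0.013,-0.035,-0.001],[-0.0,0.0,0.072],1],[[-0.016,-0.034,-0.001],[-0.0,0.0,0.072],1]]
```

View pics/s8.png

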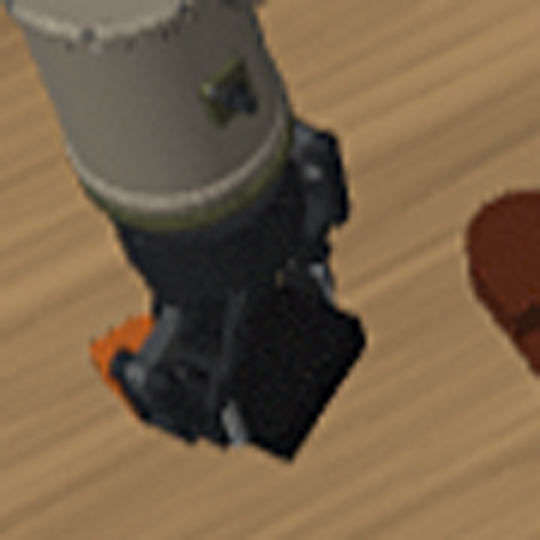

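carry_out(increments=[[[0.008, -0.036, -0.003], [0, 0, 0.072], 1], [[0.005, -0.037, -0.003], [0, 0, 0.072], 1], [[0.002, -0.037, -0.003], [0, 0, 0.072], 1], [[0, -0.037, -0.003], [0, 0, 0.072], 1], [[-0.003, -0.037, -0.003], [0, 0, 0.072], 1], [[-0.006, -0.037, -0.003], [0, 0, 0.072], 1], [[-0.008, -0.036, -0.003], [0, 0, 0.072], 1], [[-0.011, -0.036, -0.002], [0, 0, 0.072], 1], [[-0.01, -0.025, -0.002], [0, 0, 0.06], 1], [[-0.005, -0.01, 0], [0, 0, 0.02], 1], [[0, 0, 0], [0, 0, 0], 1], [[0, 0, 0], [0, 0, 0], 1]])

```text
time: 35.6
tool_pos: [456.2, -6.6, 150.7]
tcp_rot: [-179.5, 1.9, -7.1]
ft_force: [-0.2, -0.1, -1.1]
finger_gap: 65.0
```

carry_out(increments=[[[0, 0, 0], [0, 0, 0], 1]])

```text
time: 35.7
tool_pos: [456.0, -7.1, 150.0]
tcp_rot: [-179.5, 2.0, -7.1]
ft_force: [0.1, -0.2, -1.0]
finger_gap: 64.6
```

```bash
python3 -c "
from h import *
rows((458,13,80),-9.2,1,1)"
```

```text
step 72.9 2.9
[[[0.002,-0.02,0.07],[-0.007,0.034,0.037],1]]
```

carry_out(increments=[[[0, -0.018, 0], [-0.007, 0.034, 0.037], 1], [[0, 0, 0], [0, 0, 0], 1], [[0, 0, 0.04], [0, 0, 0], 1], [[0, 0, 0.04], [0, 0, 0], 1], [[0, 0, 0.01], [0, 0, 0], 1], [[0, 0, 0], [0, 0, 0], 1], [[0, 0, 0], [0, 0, 0], 1]])

```text
time: 36.4
tool_pos: [461.5, 4.6, 59.4]
tcp_rot: [179.9, -0.1, -9.3]
ft_force: [1.0, -0.4, -0.8]
finger_gap: 65.0
```

```bash
python3 -c "
from h import *
rows((458,13,30),-9.2,1,1)"
```

```text
step 30.8 0.2
[[[-0.005,-0.008,0.029],[0.002,-0.002,-0.003],1]]
```

carry_out(increments=[[[-0.006, -0.008, 0], [0, -0.002, 0], 1], [[0, 0, 0], [0, 0, 0], 1], [[0, 0, 0.02], [0, 0, 0], 1], [[0, 0, 0.01], [0, 0, 0], 1], [[0, 0, 0], [0, 0, 0], 1], [[0, 0, 0], [0, 0, 0], 1]])

```text
time: 37.0
tool_pos: [462.7, 13.9, 36.7]
tcp_rot: [180.0, -0.7, -9.3]
ft_force: [-0.1, 0.3, -1.4]
finger_gap: 64.8
```

```bash
python3 -c "
from h import *
rows((458,13,15),-9.2,1,1)"
```

```text
step 22.2 0.7
[[[-0.005,0.002,0.022],[0.001,-0.012,-0.001],1]]
```

carry_out(increments=[[[-0.005, 0.001, 0], [0, -0.012, 0], 1], [[0, 0, 0], [0, 0, 0], 1], [[0, 0, 0.012], [0, 0, 0], 1], [[0, 0, 0.006], [0, 0, 0], 1], [[0, 0, 0], [0, 0, 0], 1], [[0, 0, 0], [0, 0, 0], 1]])

```text
time: 37.6
tool_pos: [458.2, 13.6, 18.8]
tcp_rot: [180.0, -0.0, -9.3]
ft_force: [-0.4, -0.3, -1.2]
finger_gap: 65.2
```

```bash
python3 -c "
from h import *
rows((458,13,10),-9.2,1,1)"
```

```text
step 8.8 0.1
[[[-0.0,0.001,0.009],[0.001,-0.001,-0.001],1]]
```

carry_out(increments=[[[0, 0, 0.005], [0, 0, 0], 1], [[0, 0, 0.002], [0, 0, 0], 1], [[0, 0, 0.001], [0, 0, 0], 1], [[0, 0, 0.001], [0, 0, 0], 1], [[0, 0, 0], [0, 0, 0], 1]])

```text
time: 38.1
tool_pos: [458.4, 13.6, 9.6]
tcp_rot: [180.0, -0.0, -9.3]
ft_force: [0.0, 0.7, -0.2]
finger_gap: 64.7
```

Seat it and release, then rise and draw back for the checks.

carry_out(increments=[[[0, 0, 0.001], [0, 0, 0], 1], [[0, 0, 0], [0, 0, 0], 0.2], [[0, 0, 0], [0, 0, 0], 0], [[0, 0, 0], [0, 0, 0], 0], [[0, 0, 0], [0, 0, 0], 0], [[0, 0, -0.02], [0, 0, 0], 0], [[0, 0, -0.04], [0, 0, 0], 0], [[0, 0, -0.04], [0, 0, 0], 0], [[0, 0, -0.04], [0, 0, 0], 0], [[0, 0.04, -0.03], [0, 0, 0], 0], [[0, 0.04, -0.02], [0, 0, 0], 0]])

```text
time: 39.2
tool_pos: [442.6, -62.6, 201.5]
tcp_rot: [180.0, 0.4, -8.9]
ft_force: [0.8, -1.0, -0.3]
finger_gap: 85.1
```

carry_out(increments=[[[0, 0.045, 0], [0, 0, 0], 0], [[0, 0.045, 0], [0, 0, 0], 0], [[0, 0.045, 0], [0, 0, 0], 0], [[0, 0.045, 0], [0, 0, 0], 0], [[0, 0.045, 0], [0, 0, 0], 0], [[0, 0.045, 0], [0, 0, 0], 0], [[0, 0.045, 0], [0, 0, 0], 0], [[0, 0.02, 0], [0, 0, 0], 0], [[0, 0, 0], [0, 0, 0], 0]])

```text
time: 40.1
tool_pos: [388.9, -412.1, 208.5]
tcp_rot: [179.7, -0.3, -9.0]
ft_force: [-0.7, 1.1, 0.2]
finger_gap: 85.3
```

Run:
```python
from h import *
s=look("scene","s9"); cv2.imwrite("pics/s9.png",s["image"]);crop(s["image"],180,150,180,110,4,"pics/s9c.png")
s=look("top","t9"); crop(s["image"],195,175,250,90,3,"pics/t9.png")
```

```text
(no output)
```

View pics/s9c.png

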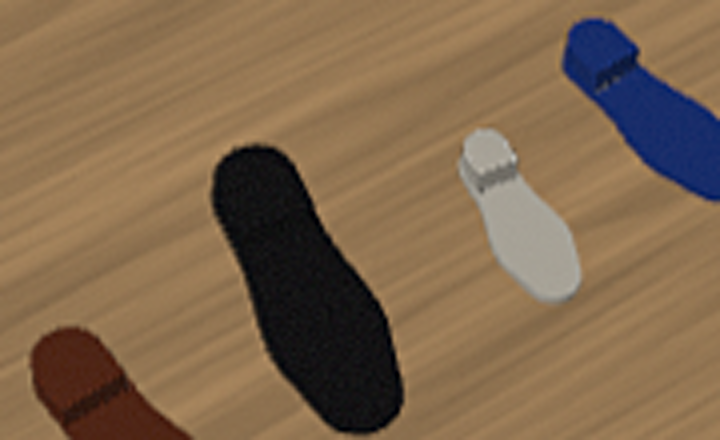

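View pics/t9.png

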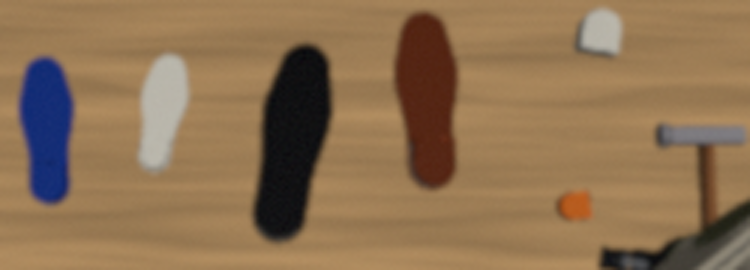

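View pics/s9.png

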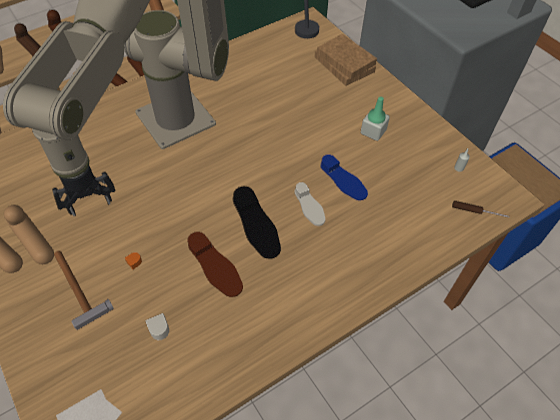

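Run:
```python
from h import *
s=pickle.load(open("s9.pkl","rb"))
T={"black":((449.5,14.4),-9.2,66,76),"brown":((516.5,-186.2),3.7,56,64),"blue":((480.6,322.7),5,46,52),"white":((520.5,183.5),-9,36,40)}
big=[]
for k,(o,y,w,L) in T.items():
    c,sn=np.cos(np.radians(y)),np.sin(np.radians(y)); f=lambda p,z:[o[0]+c*p[0]-sn*p[1],o[1]+sn*p[0]+c*p[1],z]
    a=np.linspace(90,270,25); arc=[(-L/2+w/2+w/2*np.cos(t),w/2*np.sin(t)) for t in np.radians(a)]
    top=[f(p,34) for p in [(L/2,w/2)]+arc+[(L/2,-w/2)]]
    u=proj(s,top); ctr=u.mean(0).round().astype(int); x0,y0=ctr-20; 
    im=s["image"][y0:y0+40,x0:x0+40]
    if k=="black": im=np.clip(im.astype(float)*4-20,0,255).astype(np.uint8)
    im=cv2.resize(im,None,fx=7,fy=7,interpolation=cv2.INTER_CUBIC)
    im2=im.copy()
    pts=((u-[x0,y0]+.5)*7)
    cv2.polylines(im2,[pts.round().astype(int)],True,(0,255,255),1)
    lo=proj(s,[f((L/2,w/2),8),f((L/2,-w/2),8)]); cv2.polylines(im2,[((lo-[x0,y0]+.5)*7).round().astype(int)],False,(0,255,0),1)
    big.append(np.vstack([im,im2]))
cv2.imwrite("pics/chk.png",cv2.resize(np.hstack(big),(800,400)))
```

```text
(no output)
```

View pics/chk.png

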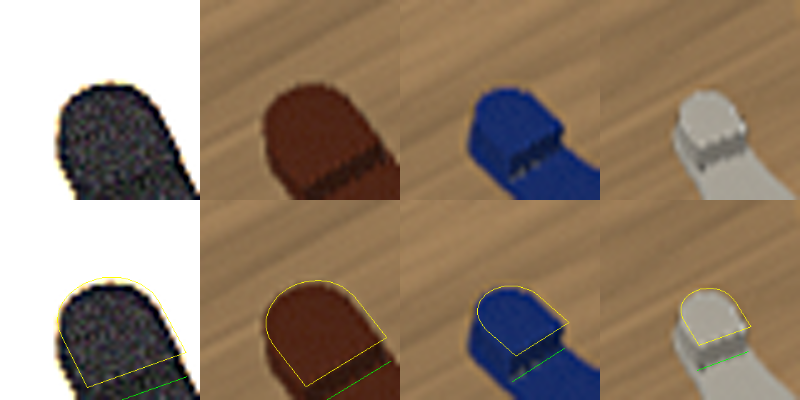

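All four blocks match their expected outlines to about 3–4 mm, and the glue pot and hammer haven't moved. Handing in.

carry_out(increments=[[[0, 0, 0], [0, 0, 0], 0], [[0, 0, 0], [0, 0, 0], 0], [[0, 0, 0], [0, 0, 0], 0]])

```text
time: 40.5
tool_pos: [390.9, -406.3, 208.4]
tcp_rot: [179.8, -0.3, -8.7]
ft_force: [0.2, 0.1, 0.1]
finger_gap: 85.2
```

```bash
python3 -c "
from bench import r
print(r.hand_in())"
```

```text
the job is handed in; nothing more can be done
None
```

I took the stack apart from the top (white, blue, brown, black) and set each block flat on the outsole of its own colour, with the flat end towards the toe. I handed in at about 40.5 s with the gripper open and clear of everything.

**Position:** In the last scene picture all four blocks match their intended outlines to about 3–4 mm by eye, inside the 10 mm tolerance. A few grey patch pixels still show at the front edge of the blue block, which fits an offset of about 3 mm. The black block on the black sole had little contrast, so I judged it mainly by its silhouette.

**Bystanders:** The glue pot, the hammer, the larger cream block and the orange block look unmoved. I saw no sign of heavy contact in the force readings.

**Disagreements:** The two cameras differed by about 3 mm on positions, so I used averages. One edge measurement of the brown block's twist read about 25° against 32° from the others; I used 32°, and the grasp and placing agreed with it.

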